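# Clamp a pressure canner's lid down crosswise

### The job

The canner's lid lies on its gasket with the four wing nuts only just run on. Tighten them clockwise, working crosswise and a little at a time: give one nut about a sixth of a turn, then the one straight across, then the other two, so that the lid comes down level; then go round again until every nut is firm with the lid hard down on its metal stops, and check that the first ones have not slackened. Never let the lid cock, do not force a nut past firm, and leave the things around the canner alone.

Things in the scene. Friction and masses are not known exactly. Their poses are not given: they have to be found in the camera images.
- canner: squat aluminium pressure canner: pot 168 mm wide and 87 mm high, lugs out to 119 mm from its axis, handles at its own +y and -y; fixed. Origin: centre of its underside, on the worktop, z up. Four clamp bolts stand 102 mm from its axis at 45, 135, 225, 315 degrees anticlockwise from its x axis and carry nut_a, nut_b, nut_c, nut_d: nut_a is straight across from nut_c, nut_b from nut_d
- canner_rim (a point): centre of the rim, 87 mm above the worktop. A soft rubber gasket in the rim carries the lid; a metal stop at each bolt ends the lid's travel. How high the stops lie is not known beforehand: the lid meets them after coming down 3 to 5.5 mm from its start, to be felt as a steep rise of the turning moment
- lid: loose domed aluminium lid, 0.7 kg, 187 mm wide, with four forked lugs round the bolts; black knob in the middle (top 58 mm above the lid's origin), vent weight and safety valve beside it. Origin: centre of its flat underside, about 91 mm above the worktop at the start; z up (level when z is vertical). It starts level on the gasket; a nut brought down alone tips it
- nut_a: black wing nut on the bolt at 45 degrees, straight across from nut_c. Origin: on the bolt's axis at the nut's underside, z up, x along the wing. The wing is an upright blade 68 mm long (x), 10 mm thick (y), from 11 to 44 mm above the origin; a 26 mm washer and hub lie below. Pinch the wing across its thickness from above, fingertips 13 mm or more above the origin
- nut_b: black wing nut on the bolt at 135 degrees, straight across from nut_d. Origin: on the bolt's axis at the nut's underside, z up, x along the wing. The wing is an upright blade 68 mm long (x), 10 mm thick (y), from 11 to 44 mm above the origin; a 26 mm washer and hub lie below. Pinch the wing across its thickness from above, fingertips 13 mm or more above the origin
- nut_c: black wing nut on the bolt at 225 degrees, straight across from nut_a. Origin: on the bolt's axis at the nut's underside, z up, x along the wing. The wing is an upright blade 68 mm long (x), 10 mm thick (y), from 11 to 44 mm above the origin; a 26 mm washer and hub lie below. Pinch the wing across its thickness from above, fingertips 13 mm or more above the origin
- nut_d: black wing nut on the bolt at 315 degrees, straight across from nut_b. Origin: on the bolt's axis at the nut's underside, z up, x along the wing. The wing is an upright blade 68 mm long (x), 10 mm thick (y), from 11 to 44 mm above the origin; a 26 mm washer and hub lie below. Pinch the wing across its thickness from above, fingertips 13 mm or more above the origin
- nut_a_wing (a point): grip point of nut_a: on its axis, 33 mm above its origin; axes as the nut's. Screw of every nut: clockwise from above tightens; the nut comes down 2.5 mm per radian and stays where it is left. It starts 0.1 to 1 mm clear of the lid and meets its metal stop after 1.2 to 2.7 rad in all. Grip and turn it, or push one end of the wing round with shut fingers
- nut_b_wing (a point): grip point of nut_b: on its axis, 33 mm above its origin; axes as the nut's. Turning moment of every nut while it turns: 0.1 N m free, 0.1 to 0.25 pressing the gasket; on the metal stop it climbs steeply, within 0.1 rad: 0.4 to 0.6 N m is firm (30 to 55 N on the lid), 0.8 N m or more is too much (over 70 N). It fades once the turning stops
- nut_c_wing (a point): grip point of nut_c: on its axis, 33 mm above its origin; axes as the nut's. A square push on the wing 26 mm from the axis takes about 5 to 9 N over the gasket; slowly pushed twice until it takes 14 N, a nut is firm. A firm nut slackens somewhat when the lid levels as the next ones are tightened, so check the first pair again
- nut_d_wing (a point): grip point of nut_d: on its axis, 33 mm above its origin; axes as the nut's. The lid tips by 0.010 to 0.017 rad when one nut goes a sixth of a turn ahead of the others and levels when the nut across from it follows
- food_tin: squat food tin, 75 mm wide, 58 mm high, a loose bystander near the canner; origin at the centre of its underside
- salt_shaker: salt shaker with a grey domed top, 44 mm wide, 90 mm high, a loose bystander near the canner; origin at the centre of its underside
- spice_jar: spice jar with a plain round cap, 45 mm wide, 106 mm high, a loose bystander near the canner; origin at the centre of its underside
- teaspoon: steel teaspoon, 130 mm long, lying flat, a loose bystander near the canner; origin at the centre of its underside

How it is judged:
By the outcome, as a careful person would: the job done as asked, in the order asked, and still so for the second after the job is handed in, with the robot touching nothing.
It also fails if it takes over 72 s, if anything falls off the work surface, if the arm or the gripper's body presses on something with over 40 N, if the wrist force passes 120 N, or if a joint passes its speed limit or range.

### The arm

A 6-joint arm with a two-finger parallel gripper is mounted at the origin on a cart in front of the work surface, level with it; the furniture and walls round the work are solid. World frame = base frame: x ahead of the robot, y to its left, z up, the work surface at z = 0. Lengths are in mm, angles in rad, forces in N, time in s.
With the tool pointing down it reaches from about 275 to 1000 mm from the base axis. Payload 8.4 kg.
Tool frame: the origin (TCP) lies midway between the tips of the shut fingers; the grasp point (between the pads) lies 19 mm behind it; z points along the fingers, y is the line along which they close (so a half turn about z gives the same grasp; the last joint's range is limited). The gripper opens to 85 mm and grips with 20 to 120 N. Pads are 22 mm wide; open, the fingers measure 114 mm over their backs; the gripper's body (76 mm by 85 mm) begins 54 mm behind the grasp point. The pads swing forward as they close: fully open they stand 13 mm farther back than shut.
Start: joints at [1.134, 0.353, 1.633, -0, 1.155, -0.002], TCP at [263.267, 566.849, 231.281] pointing down, gripper open.
Joint ranges: [-2.63, 2.63], [-0.92, 2.1], [0.06, 2.66], [-1.3, 4.44], [0, 2.69], [-3.02, 3.02]. Speed limits (rad/s): [2.22, 2.22, 2.79, 3.14, 3.14, 3.14].

### API

Orientations are given as [roll, pitch, yaw] about the fixed x, y, z axes, in that order (R = Rz(yaw) Ry(pitch) Rx(roll)).
In Python, from rig import telemetry, optics, r gives the robot as it stands.
- The arm moves only by the tool play_rows, never from a script. Its arguments are lists of equal length, an entry for each row: "dp": the shift along the tool's x, y, z in units of 40 mm (1.0 is 40 mm), a list of three; "rot": the turn, a rotation vector about the tool's x, y, z in units of 6 degrees (1.0 is 6 degrees), a list of three. In form: {"dp": [[tx, ty, tz], ...], "rot": [[ax, ay, az], ...]}. A call has 1 to 5 rows; each row is the pose to reach, as a shift and turn from the pose commanded when the call began, along the tool's axes at that moment; what a row does not reach only later rows make up. A row lasts 1/12 s, in which the tool goes at most 41.7 mm and 7.16 degrees, less where a joint would pass 70% of its speed; a pose out of reach is approached as far as the arm can. A call with a gripper value outside its range is refused whole. "fingers" is the opening, from 0 (shut) to 1 (fully open), set as the call begins (left out, the last holds). The fingers move at their own pace and stop on an object; "grip_force" is the grip in N (left out, the last holds). Time passes only in rows, so rows that repeat a pose let the fingers close. It gives the time, the measured TCP pose, the force, the opening and the grip force at its end, in the units of the state.
- telemetry.sense(): the state, without advancing time (a new reading comes with each control period).
- optics.grab_frame(name): name is "scene" or "side" or "wrist"; returns a dict with "color" (400x640x3 uint8, red, green, blue), "mtx" (3x3 intrinsics, pixels), "R" (3x3) and "t" (3): a world point X has camera coordinates R X + t; the wrist camera has in their place "mount" (4x4, takes a point from camera to tool coordinates, whose origin is the TCP and whose axes are the flange's). Camera axes: x right, y down, z forward; pixel columns grow to the right and rows downward; lengths in mm; the calibration is good to about 2 mm. A picture is of the moment at which its call begins: read the wrist's pose just before it. There is no depth.
- r.sign_off(): hands the job in; it is judged then, once.
The state is a dict: "clock": time; "qpos": joint angles; "qvel": joint speeds; "joint_efforts": joint torques, N m; "eef_pos": TCP position; "tcp_rot": TCP orientation; "contact_force": force on the tool from outside, world axes, zero at the start; "wrist_torque": the same for the moment, N m; "opening": opening from 0.0 (shut) to 1.0 (fully open); "grasp_force": force on a finger pad.
Only numpy, scipy, OpenCV 4.12 (cv2) and the standard library are available. Lean on these libraries where they do the work, as an engineer would, in place of code of your own. Each camera call takes 0.05 s, during which the arm holds its last target. There are 200 camera calls.

## Working session

There is one attempt and no reset: what is moved stays moved. The work goes in short steps, Python scripts to look and compute and a tool call to move; the robot and the scene stay as the last step left them, time stands still between calls to the robot, and variables do not carry over. Pictures are saved under pics/ and viewed, at most 10 in all, crops included, and the job is handed in when it is done.

Besides the shell and the picture viewer there is one more tool, called after "Emit:" by a JSON object that holds its "name" and its "arguments". play_rows: Moves the arm, as the interface text tells. Its arguments: {"type":"object","properties":{"dp":{"type":"array"},"rot":{"type":"array"},"fingers":{"type":"number"},"grip_force":{"type":"number"}},"required":["dp","rot"]}

```bash
ls; mkdir -p pics
python3 - <<'E'
from rig import telemetry, optics, r
import cv2,numpy as np
s=telemetry.sense(); print(s)
a=optics.grab_frame("scene"); b=optics.grab_frame("side"); 
for n,f in (("scene",a),("side",b)):
    cv2.imwrite(f"pics/{n}0.png",f["color"][:,:,::-1]); np.savez(f"pics/{n}0.npz",**f); print(n,f["mtx"],f["R"],f["t"])
w=optics.grab_frame("wrist"); cv2.imwrite("pics/wrist0.png",w["color"][:,:,::-1]); print(w["mount"],w["mtx"])
E
```

```text
pics
{'clock': 0.0, 'qpos': array([ 1.13355641e+00,  3.53674000e-01,  1.63416612e+00, -1.28071664e-06,
        1.15517561e+00, -2.38637628e-03]), 'qvel': array([ 1.40215464e-04, -9.87678774e-04, -4.28058235e-05, -2.40037011e-04,
       -1.58046531e-03, -1.83118051e-03]), 'joint_efforts': array([-3.59723426e-04, -6.05265355e+01, -3.42070341e+01,  5.94144808e-05,
        9.15419514e-03,  6.87960596e-05]), 'eef_pos': array([263.08425624, 566.39317198, 230.53184147]), 'tcp_rot': array([-3.14016957e+00, -2.22505747e-06,  2.70673962e+00]), 'contact_force': array([-1.09675722, -0.23533245, -0.15226453]), 'wrist_torque': array([-0.02313985,  0.06781851,  0.01420149]), 'grasp_force': 0.0, 'opening': 1.0027808363808173}
scene [[433.66356579   0.         321.26058971]
 [  0.         433.66356579 202.10696354]
 [  0.           0.           1.        ]] [[-0.53713301 -0.84333672  0.01647133]
 [-0.51323982  0.31126844 -0.79981051]
 [ 0.66938256 -0.43805837 -0.60002654]] [310.9308588  330.17339713 648.43573576]
side [[461.2021405    0.         319.47726389]
 [  0.         461.2021405  205.1644734 ]
 [  0.           0.           1.        ]] [[ 0.09243702 -0.99555722  0.0179227 ]
 [-0.75911473 -0.08210882 -0.64575767]
 [ 0.64436032  0.04608653 -0.76333204]] [ 16.21368779 464.28617555 707.29457533]
[[-3.47221088e-05 -9.56689286e-01 -2.91110991e-01  7.55369554e+01]
 [ 9.99999602e-01  2.26315153e-04 -8.63022643e-04 -8.21904434e-01]
 [ 8.91527344e-04 -2.91110905e-01  9.56688897e-01 -1.43186177e+02]
 [ 0.00000000e+00  0.00000000e+00  0.00000000e+00  1.00000000e+00]] [[303.27677145   0.         319.45673616]
 [  0.         303.27677145 204.49943487]
 [  0.           0.           1.        ]]
```

View pics/scene0.png

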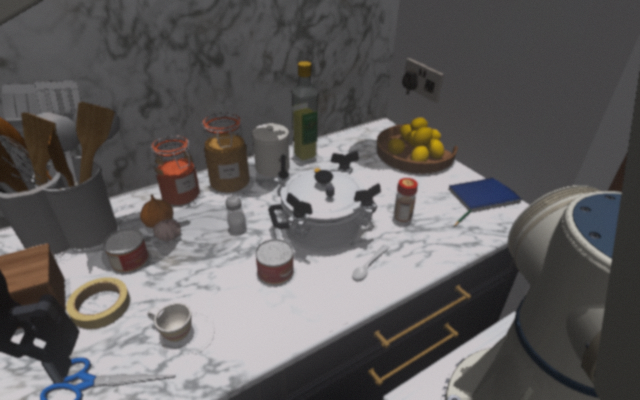

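View pics/side0.png

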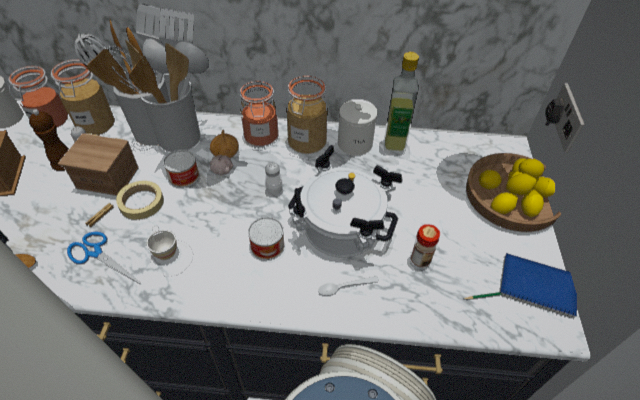

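The scene view shows the canner at (325,205), knob (324,176), and wings near (299,207), (284,166), (344,160), (368,195). In the side view the knob is at (345,186), with wings near (297,203), (325,157), (387,177), (369,229). The jar, shaker, tin and spoon are nearby.

```bash
cat > h.py <<'E'
import numpy as np,cv2
from scipy.spatial.transform import Rotation as Ro
def load(n): return dict(np.load(f"pics/{n}.npz"))
def tri(pairs):
    A=[];b=[]
    for f,p in pairs:
        d=f["R"].T@np.linalg.solve(f["mtx"],[*p,1]);d/=np.linalg.norm(d);c=-f["R"].T@f["t"]
        P=np.eye(3)-np.outer(d,d);A.append(P);b.append(P@c)
    A=np.vstack(A);b=np.hstack(b);x=np.linalg.lstsq(A,b,rcond=None)[0]
    return x,np.linalg.norm(A@x-b)
def onz(f,p,z):
    d=f["R"].T@np.linalg.solve(f["mtx"],[*p,1]);c=-f["R"].T@f["t"]
    return c+d*(z-c[2])/d[2]
def wristcam(w,s):
    T=np.eye(4);T[:3,:3]=Ro.from_euler('xyz',s["tcp_rot"]).as_matrix();T[:3,3]=s["eef_pos"]
    C=T@w["mount"];return dict(mtx=w["mtx"],R=C[:3,:3].T,t=-C[:3,:3].T@C[:3,3],color=w["color"])
E
python3 - <<'E'
from h import *
a,b=load("scene0"),load("side0")
for n,p,q in [("knob",(324,176),(345,186)),("w1",(299,207),(297,203)),("w2",(284,166),(325,157)),("w3",(344,160),(387,177)),("w4",(368,195),(369,229))]:
    print(n,*[np.round(v,1) for v in tri([(a,p),(b,q)])])
for n,p,z in [("tin",(266,230),58),("shaker",(272,168),90),("jar",(428,234),106),("spoon",(328,289),0)]: print(n,onz(b,p,z).round())
E
```

```text
knob [545.5  16.5 138. ] 1.0
w1 [494.1 109.8 128.2] 2.6
w2 [633.8  65.4 131.3] 1.0
w3 [596.4 -72.1 122.9] 1.7
w4 [455.4 -36.3 121.3] 5.2
tin [474. 175.  58.]
shaker [627. 185.  90.]
jar [ 463. -156.  106.]
spoon [380.  34.   0.]
```

```bash
cat >> h.py <<'E'
def go(s,x,y,z,yaw):
    "dp (40mm), rot (6deg) from the present pose to a tool-down pose"
    Rc=Ro.from_euler('xyz',s["tcp_rot"]);d=Rc.inv().apply(np.array([x,y,z])-s["eef_pos"])
    v=(Rc.inv()*Ro.from_euler('xyz',[np.pi,0,yaw])).as_rotvec()
    print("dp",(d/40).round(3),"rot",(np.degrees(v)/6).round(2),"rows>=",np.ceil(max(np.linalg.norm(d)/41.7,np.degrees(np.linalg.norm(v))/7.16)))
E
python3 - <<'E'
from h import *
from rig import telemetry
go(telemetry.sense(),545,16,265,1.6)
b=load("side0")
for p in [(397,150),(357,150),(305,150)]: print(onz(b,p,0).round())
E
```

```text
dp [-12.188  -9.515  -0.847] rot [-1.000e-02  1.000e-02  1.057e+01] rows>= 15.0
[ 818. -115.    0.]
[806.  -9.  -0.]
[790. 128.   0.]
```

Emit:
{"name": "play_rows", "arguments": {"dp": [[-0.8,-0.63,-0.05],[-1.6,-1.26,-0.1],[-2.4,-1.9,-0.17],[-3.2,-2.5,-0.23],[-4.0,-3.15,-0.28]], "rot": [[0,0,0],[0,0,0],[0,0,0],[0,0,0],[0,0,0]]}}

```text
clock: 0.57
eef_pos: [355.7, 383.6, 242.5]
tcp_rot: [3.142, 0.0, 2.707]
contact_force: [1.7, 0.1, -0.2]
opening: 1.002
grasp_force: 0.0
```

Emit:
{"name": "play_rows", "arguments": {"dp": [[-0.8,-0.63,-0.05],[-1.6,-1.26,-0.1],[-2.4,-1.9,-0.17],[-3.2,-2.5,-0.23],[-4.0,-3.15,-0.28]], "rot": [[0,0,1],[0,0,2.1],[0,0,3.2],[0,0,4.2],[0,0,5.2]]}}

```text
clock: 0.98
eef_pos: [447.9, 201.7, 253.9]
tcp_rot: [3.141, 0.0, 2.157]
contact_force: [1.4, 0.2, 0.1]
opening: 1.0
grasp_force: 0.0
```

Run:
```python
from h import *
from rig import telemetry
s=telemetry.sense();print(s["clock"],s["eef_pos"],s["tcp_rot"])
go(s,545,16,265,1.6)
```

```text
0.9833 [447.86712939 201.74436887 253.90972461] [3.14121418e+00 2.79411090e-05 2.15719615e+00]
dp [-5.212 -0.547 -0.277] rot [ 0.   -0.    5.32] rows>= 6.0
```

Emit:
{"name": "play_rows", "arguments": {"dp": [[-1.03,-0.11,-0.06],[-2.06,-0.22,-0.12],[-3.1,-0.33,-0.18],[-4.1,-0.44,-0.24],[-5.1,-0.54,-0.28]], "rot": [[0,0,1.1],[0,0,2.2],[0,0,3.3],[0,0,4.3],[0,0,5.3]], "fingers": 0.35}}

```text
clock: 1.4
eef_pos: [543.7, 20.0, 265.1]
tcp_rot: [3.141, -0.0, 1.602]
contact_force: [0.7, 0.5, 0.3]
opening: 0.351
grasp_force: 0.0
```

Emit:
{"name": "play_rows", "arguments": {"dp": [[0,0,0]], "rot": [[0,0,0]]}}

```text
clock: 1.48
eef_pos: [546.0, 16.6, 265.2]
tcp_rot: [3.139, 0.002, 1.597]
contact_force: [-0.9, 0.5, 0.1]
opening: 0.348
grasp_force: 0.0
```

Run:
```python
from h import *
from rig import telemetry,optics
s=telemetry.sense();print(s["eef_pos"],s["tcp_rot"],s["qpos"])
w=wristcam(optics.grab_frame("wrist"),s);np.savez("pics/w1.npz",**w);cv2.imwrite("pics/w1.png",w["color"][:,:,::-1])
```

```text
[546.01535109  16.56797154 265.2097552 ] [3.13934226e+00 2.28452756e-03 1.59705969e+00] [ 0.02902528  0.19702474  1.76645638 -0.00248176  1.17586855  0.00371162]
```

View pics/w1.png

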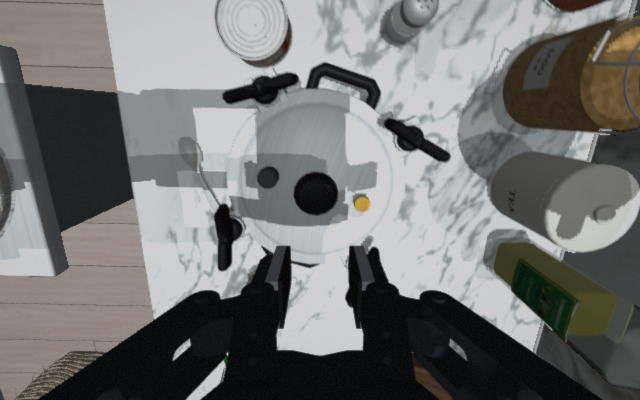

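The wrist view shows three wings: w1 (262,89), w2 (415,139) and w4 (227,237). The gripper hides the fourth. The knob is at (316,194).

Run:
```python
from h import *
w=load("w1");c=-w["R"].T@w["t"];print("cam",c)
E=[("w1",(225,99),(298,77)),("w2",(386,120),(449,158)),("w4",(223,204),(224,269))]
g=cv2.cvtColor(w["color"],cv2.COLOR_RGB2GRAY);m=(g<45).astype(np.uint8)
n,l,st,ce=cv2.connectedComponentsWithStats(m)
for n_,p,q in E:
    x,y=(np.add(p,q)//2).astype(int);patch=l[y-6:y+7,x-6:x+7];k=np.bincount(patch[patch>0]).argmax()
    print(n_,"comp",st[k],end=" ")
    (cx,cy),(a,b),an=cv2.minAreaRect(np.argwhere(l==k)[:,::-1].astype(np.float32));print(round(cx),round(cy),round(a),round(b),round(an))
    for z in (125,132,139):
        P,Q=onz(w,p,z),onz(w,q,z);d=Q-P;print("  z",z,"len",np.hypot(*d[:2]).round(1),"mid",((P+Q)/2)[:2].round(1),"ang",np.degrees(np.arctan2(d[1],d[0])).round(1))
for z in(140,149):print("knob",onz(w,(316,194),z).round(1))
```

```text
cam [542.0687773   90.80540346 408.22700057]
w1 comp [ 223   74   75   30 1159] 260 90 27 76 83
  z 125 len 67.2 mid [491.3 108.8] ang 17.0
  z 132 len 65.5 mid [492.6 108.4] ang 17.0
  z 139 len 63.9 mid [493.8 107.9] ang 17.0
w2 comp [384 119  65  42 998] 416 140 72 24 21
  z 125 len 70.0 mid [633.8  68.6] ang -27.7
  z 132 len 68.3 mid [631.5  69.2] ang -27.7
  z 139 len 66.5 mid [629.3  69.7] ang -27.7
w4 comp [215 205  27  65 994] 229 237 64 25 86
  z 125 len 71.2 mid [449.1 -33.6] ang -93.0
  z 132 len 69.4 mid [451.3 -30.6] ang -93.0
  z 139 len 67.7 mid [453.6 -27.5] ang -93.0
knob [541.4  18.4 140. ]
knob [541.5  20.8 149. ]
```

Run:
```python
from h import *
from rig import telemetry
a,b=load("scene0"),load("side0")
for f,p,n in((a,(590.2,-69.8,130),"scene"),(b,(590.2,-69.8,130),"side")):
    q=f["mtx"]@(f["R"]@np.array(p)+f["t"]);u,v=(q[:2]/q[2]).round().astype(int);print(n,u,v)
    cr=f["color"][v-22:v+23,u-30:u+31];m=(cr.max(2)<50).astype(np.uint8)
    k,l,st,ce=cv2.connectedComponentsWithStats(m);i=1+st[1:,4].argmax();pts=np.argwhere(l==i)[:,::-1]+[u-30,v-22]
    print(st[i]);
    vx,vy,x0,y0=cv2.fitLine(pts.astype(np.float32),cv2.DIST_L2,0,.01,.01).ravel()
    t=((pts-[x0,y0])@[vx,vy]);P=onz(f,(x0+vx*t.min(),y0+vy*t.min()),132);Q=onz(f,(x0+vx*t.max(),y0+vy*t.max()),132);d=Q-P
    print("len",np.hypot(d[0],d[1]),"ang",np.degrees(np.arctan2(d[1],d[0])),"mid",(P+Q)/2)
    cv2.imwrite(f"pics/w3_{n}.png",cv2.resize(cr[:,:,::-1],None,fx=6,fy=6))
cv2.imwrite("pics/w3.png",np.hstack([cv2.imread("pics/w3_scene.png"),cv2.imread("pics/w3_side.png")]))
go(telemetry.sense(),631.5,69.2,175,np.radians(152))
```

```text
scene 345 159
[ 17  15  26  17 202]
len 60.59437242972798 ang -103.43616692383131 mid [588.13679561 -67.2153002  132.        ]
side 386 176
[ 18  13  28  19 261]
len 62.09667752128753 ang -113.61698318315798 mid [588.11314528 -70.88334973 132.        ]
dp [1.187 2.214 2.245] rot [ 0.000e+00  1.000e-02 -1.004e+01] rows>= 9.0
```

View pics/w3.png

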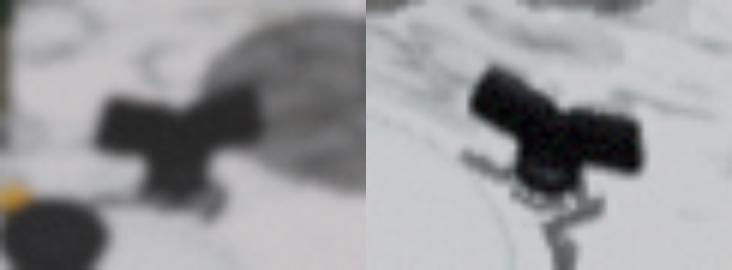

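The crops show nut 3's V-shaped wing in both views, at about 72° mod 180. Its position agrees with my prediction.

Emit:
{"name": "play_rows", "arguments": {"dp": [[0.24,0.44,0],[0.48,0.9,0.2],[0.72,1.3,0.5],[0.95,1.8,0.8],[1.19,2.21,1.1]], "rot": [[0,0,-1.1],[0,0,-2.2],[0,0,-3.3],[0,0,-4.4],[0,0,-5.5]]}}

```text
clock: 1.95
eef_pos: [630.2, 74.6, 220.2]
tcp_rot: [3.142, -0.0, 2.191]
contact_force: [-0.1, -0.8, -0.4]
opening: 0.347
grasp_force: 0.0
```

Emit:
{"name": "play_rows", "arguments": {"dp": [[0,0,0.3],[0,0,0.6],[0,0,0.9],[0,0,1.1],[0,0,1.15]], "rot": [[0,0,-1.1],[0,0,-2.2],[0,0,-3.3],[0,0,-4.5],[0,0,-4.55]]}}

```text
clock: 2.37
eef_pos: [628.0, 74.0, 172.9]
tcp_rot: [-3.14, -0.003, 2.667]
contact_force: [0.0, 0.2, 0.5]
opening: 0.346
grasp_force: 0.0
```

Run:
```python
from h import *
from rig import telemetry,optics
s=telemetry.sense();print(s["eef_pos"],s["tcp_rot"],s["opening"])
w=wristcam(optics.grab_frame("wrist"),s);np.savez("pics/w2.npz",**w);cv2.imwrite("pics/w2.png",w["color"][:,:,::-1])
go(s,631.5,69.2,175,np.radians(152))
```

```text
[628.04577248  73.98711967 172.89956365] [-3.13993970e+00 -3.04754575e-03  2.66745556e+00] 0.34626115158242615
dp [-0.131 -0.067 -0.053] rot [-0.02 -0.03  0.14] rows>= 1.0
```

View pics/w2.png

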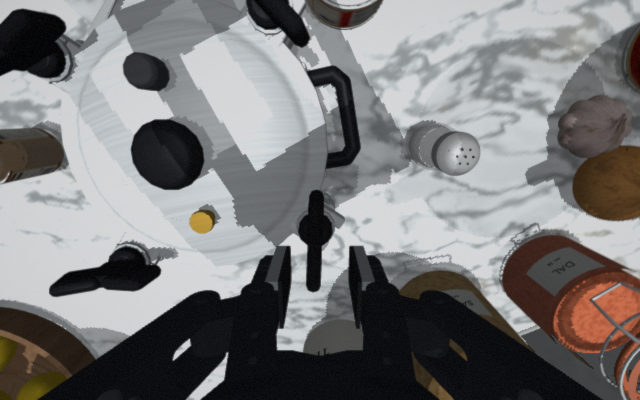

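The wrist view shows wing 2 upright from (316,192) to (314,290), between the fingers. Nut 3 at (52,290)-(158,268) is also in view.

Run:
```python
from h import *
A,B=load("w1"),load("w2");a,b=load("scene0"),load("side0")
P,r=tri([(A,(386,120)),(B,(316,192))]);Q,r2=tri([(A,(449,158)),(B,(314,290))]);print(P,Q,r,r2,"mid",(P+Q)/2,np.linalg.norm(P-Q),np.degrees(np.arctan2(*(P-Q)[1::-1])))
print(tri([(A,(386,120)),(B,(316,192)),(b,(318,166))]))
for z in(132,139):
    P,Q=onz(B,(52,290),z),onz(B,(158,270),z);d=Q-P;print(z,np.hypot(*d[:2]),(P+Q)/2,np.degrees(np.arctan2(d[1],d[0])))
```

```text
[598.9468195   85.31188362 144.0685793 ] [654.62517983  55.38850227 148.14190895] 0.30194855798689496 0.18603844435355915 mid [626.78599967  70.35019295 146.10524413] 63.34098653120876 151.7449543125582
(array([602.16178878,  82.16947704, 131.26715848]), np.float64(5.495942522961553))
132 77.78640165394587 [590.99933283 -74.44370524 132.        ] 74.42990055638137
139 74.832140854541 [589.85865268 -67.5264299  139.        ] 74.42990055638141
```

Emit:
{"name": "play_rows", "arguments": {"dp": [[-0.07,-0.085,0.5],[-0.07,-0.085,1.0],[-0.07,-0.085,1.47],[-0.07,-0.085,1.47]], "rot": [[0,0,0.14],[0,0,0.14],[0,0,0.14],[0,0,0.14]]}}

```text
clock: 2.75
eef_pos: [628.4, 68.9, 113.3]
tcp_rot: [-3.139, -0.004, 2.642]
contact_force: [-1.5, -0.5, 0.1]
opening: 0.345
grasp_force: 0.0
```

Emit:
{"name": "play_rows", "arguments": {"dp": [[0,0,0],[0,0,0],[0,0,0],[0,0,0]], "rot": [[0,0,0],[0,0,0],[0,0,0],[0,0,0]], "fingers": 0, "grip_force": 40}}

```text
clock: 3.08
eef_pos: [631.0, 68.8, 117.2]
tcp_rot: [3.141, 0.001, 2.644]
contact_force: [-1.8, 0.9, 0.5]
opening: 0.112
grasp_force: 41.8
```

```bash
cat > st.py <<'E'
from rig import telemetry
import numpy as np
np.set_printoptions(precision=3,suppress=True)
s=telemetry.sense();print(round(s["clock"],2),s["eef_pos"],"yaw",np.degrees(s["tcp_rot"][2]).round(1),"F",s["contact_force"],"M",s["wrist_torque"],"op",round(s["opening"],3),"g",s["grasp_force"],"q6",s["qpos"][5])
E
python3 st.py
```

```text
3.08 [631.006  68.836 117.236] yaw 151.5 F [-1.806  0.899  0.46 ] M [0.087 0.27  0.025] op 0.112 g 41.81739270687103 q6 -0.9675713541658861
```

Emit:
{"name": "play_rows", "arguments": {"dp": [[0,0,0.007],[0,0,0.013],[0,0,0.02],[0,0,0.026],[0,0,0.033]], "rot": [[0,0,1],[0,0,2],[0,0,3],[0,0,4],[0,0,5]]}}

```text
clock: 3.5
eef_pos: [631.5, 69.4, 116.0]
tcp_rot: [3.139, 0.0, 2.116]
contact_force: [1.0, 2.8, -0.8]
opening: 0.107
grasp_force: 41.7
```

```bash
python3 st.py
```

```text
3.5 [631.521  69.352 115.964] yaw 121.2 F [ 0.952  2.787 -0.817] M [ 0.582 -0.07   0.126] op 0.107 g 41.702542304992676 q6 -0.43907869447825615
```

Emit:
{"name": "play_rows", "arguments": {"dp": [[0,0,0.007],[0,0,0.013],[0,0,0.02],[0,0,0.026],[0,0,0.033]], "rot": [[0,0,1],[0,0,2],[0,0,3],[0,0,4],[0,0,5]]}}

```text
clock: 3.92
eef_pos: [632.3, 69.5, 114.7]
tcp_rot: [3.138, -0.001, 1.592]
contact_force: [3.1, 4.1, -2.7]
opening: 0.111
grasp_force: 41.4
```

```bash
python3 st.py
```

```text
3.92 [632.285  69.531 114.747] yaw 91.2 F [ 3.085  4.054 -2.666] M [ 0.61  -0.463  0.129] op 0.111 g 41.411272287368774 q6 0.08445899250222566
```

Emit:
{"name": "play_rows", "arguments": {"dp": [[0,0,0],[0,0,0],[0,0,-0.5],[0,0,-1.4]], "rot": [[0,0,0],[0,0,0],[0,0,0],[0,0,0]], "fingers": 0.35}}

```text
clock: 4.25
eef_pos: [628.0, 68.2, 166.6]
tcp_rot: [-3.135, 0.001, 1.601]
contact_force: [0.7, -0.6, -0.3]
opening: 0.353
grasp_force: 0.0
```

```bash
python3 st.py; python3 -c "
from h import *
from rig import telemetry
go(telemetry.sense(),452.5,-30,172,np.radians(87))"
```

```text
4.25 [628.021  68.158 166.63 ] yaw 91.7 F [ 0.653 -0.554 -0.252] M [ 0.023  0.026 -0.048] op 0.353 g 0.0 q6 0.07565517600077767
dp [-2.32  -4.461 -0.101] rot [-0.07  0.01  0.79] rows>= 5.0
```

Emit:
{"name": "play_rows", "arguments": {"dp": [[-0.46,-0.89,-0.1],[-0.93,-1.78,-0.1],[-1.4,-2.67,-0.1],[-1.86,-3.57,-0.1],[-2.32,-4.46,-0.1]], "rot": [[0,0,0.2],[0,0,0.4],[0,0,0.6],[0,0,0.7],[0,0,0.8]]}}

```text
clock: 4.67
eef_pos: [453.2, -29.7, 173.9]
tcp_rot: [3.141, 0.0, 1.517]
contact_force: [0.1, -0.7, 0.7]
opening: 0.351
grasp_force: 0.0
```

Emit:
{"name": "play_rows", "arguments": {"dp": [[0,0,0]], "rot": [[0,0,0]]}}

```text
clock: 4.75
eef_pos: [447.8, -30.9, 172.9]
tcp_rot: [-3.136, 0.001, 1.516]
contact_force: [1.5, 1.5, -0.6]
opening: 0.352
grasp_force: 0.0
```

```bash
python3 st.py
python3 - <<'E'
from h import *
from rig import telemetry,optics
s=telemetry.sense()
w=wristcam(optics.grab_frame("wrist"),s);np.savez("pics/w4.npz",**w);cv2.imwrite("pics/w4.png",w["color"][:,:,::-1])
E
```

```text
4.75 [447.772 -30.945 172.901] yaw 86.8 F [ 1.495  1.477 -0.552] M [ 0.023 -0.088 -0.004] op 0.352 g 0.0 q6 -0.015424067367521117
```

View pics/w4.png

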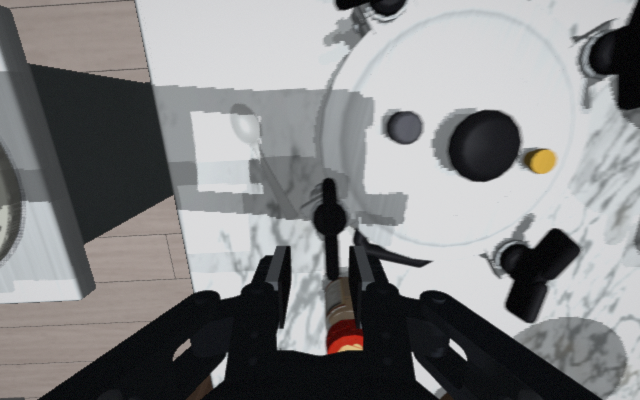

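The wrist view shows wing 4 from (328,180) to (333,280), slightly right of the finger midline.

```bash
python3 st.py
python3 - <<'E'
from h import *
from rig import telemetry
for n,p,q in(("w2",(316,192),(314,290)),("w4",(328,180),(333,280)),("w1",(225,99),(298,77))):
    B=load(n);P,Q=onz(B,p,142),onz(B,q,142);d=Q-P
    print(n,np.hypot(*d[:2]),(P+Q)/2,np.degrees(np.arctan2(d[1],d[0])))
s=telemetry.sense();go(s,454.5,-28.5,115,np.radians(85))
E
```

```text
4.8 [451.599 -30.211 173.752] yaw 86.8 F [0.833 0.35  1.311] M [-0.036 -0.042  0.042] op 0.347 g 0.0 q6 -0.013672798470440431
w2 66.32587359136402 [628.77090909  69.23281896 142.        ] -28.489356496066794
w4 66.37020652317914 [452.99950207 -28.5924482  142.        ] -89.89131503674712
w1 63.171889095153254 [494.34723891 107.75616068 142.        ] 17.032314132246896
dp [0.047 0.072 1.469] rot [-0.01  0.    0.3 ] rows>= 2.0
```

Emit:
{"name": "play_rows", "arguments": {"dp": [[0.04,0.06,0.5],[0.04,0.06,1.0],[0.04,0.06,1.46],[0.04,0.06,1.46]], "rot": [[0,0,-0.35],[0,0,-0.35],[0,0,-0.35],[0,0,-0.35]]}}

```text
clock: 5.13
eef_pos: [456.5, -27.3, 112.9]
tcp_rot: [-3.139, -0.0, 1.553]
contact_force: [-1.0, 0.0, -0.1]
opening: 0.352
grasp_force: 0.0
```

Emit:
{"name": "play_rows", "arguments": {"dp": [[0,0,0],[0,0,0],[0,0,0],[0,0,0]], "rot": [[0,0,0],[0,0,0],[0,0,0],[0,0,0]], "fingers": 0}}

```text
clock: 5.47
eef_pos: [454.1, -27.2, 115.2]
tcp_rot: [-3.135, -0.0, 1.552]
contact_force: [-11.3, 0.5, 0.5]
opening: 0.112
grasp_force: 39.5
```

```bash
python3 st.py
```

```text
5.47 [454.102 -27.199 115.205] yaw 88.9 F [-11.256   0.532   0.538] M [ 0.111  1.827 -0.077] op 0.112 g 39.51272249221802 q6 -0.043993334831347576
```

Emit:
{"name": "play_rows", "arguments": {"dp": [[0,-0.04,0.007],[0,-0.04,0.013],[0,-0.04,0.02],[0,-0.04,0.026],[0,-0.04,0.033]], "rot": [[0,0,1],[0,0,2],[0,0,3],[0,0,4],[0,0,5]]}}

```text
clock: 5.88
eef_pos: [455.4, -27.6, 114.2]
tcp_rot: [-3.141, 0.001, 1.024]
contact_force: [-0.7, -2.4, -11.3]
opening: 0.118
grasp_force: 38.9
```

```bash
python3 st.py
```

```text
5.88 [455.406 -27.615 114.156] yaw 58.7 F [ -0.728  -2.444 -11.258] M [-0.429 -0.033  0.071] op 0.118 g 38.89557480812073 q6 0.4843049367864511
```

Emit:
{"name": "play_rows", "arguments": {"dp": [[0,0,0.007],[0,0,0.013],[0,0,0.02],[0,0,0.026],[0,0,0.033]], "rot": [[0,0,1],[0,0,2],[0,0,3],[0,0,4],[0,0,5]]}}

```text
clock: 6.3
eef_pos: [456.5, -28.6, 113.0]
tcp_rot: [3.139, 0.0, 0.501]
contact_force: [2.0, -11.3, -14.0]
opening: 0.108
grasp_force: 38.8
```

```bash
python3 st.py
```

```text
6.3 [456.495 -28.646 112.961] yaw 28.7 F [  2.015 -11.275 -14.014] M [-1.823 -0.48   0.208] op 0.108 g 38.79834294319153 q6 1.0078027567268708
```

Emit:
{"name": "play_rows", "arguments": {"dp": [[0,0,0],[0,0,0],[0,0,-0.5],[0,0,-1.4],[0,0,-1.4]], "rot": [[0,0,0],[0,0,0],[0,0,0],[0,0,0],[0,0,0]], "fingers": 0.35}}

```text
clock: 6.72
eef_pos: [459.5, -27.5, 174.2]
tcp_rot: [3.137, -0.007, 0.506]
contact_force: [2.4, 0.7, 0.0]
opening: 0.348
grasp_force: 0.0
```

```bash
python3 st.py; python3 -c "
from h import *
from rig import telemetry
go(telemetry.sense(),493,108,172,np.radians(17))"
```

```text
6.72 [459.459 -27.478 174.176] yaw 29.0 F [2.385 0.733 0.008] M [ 0.011 -0.04  -0.012] op 0.348 g 0.0 q6 1.0010365072251715
dp [ 2.376 -2.556  0.061] rot [ 0.03 -0.07  2.  ] rows>= 4.0
```

Emit:
{"name": "play_rows", "arguments": {"dp": [[0.6,-0.64,0],[1.2,-1.3,0],[1.8,-1.9,0],[2.37,-2.55,0],[2.37,-2.55,0]], "rot": [[0,0,0.5],[0,0,1],[0,0,1.5],[0,0,2],[0,0,2]]}}

```text
clock: 7.13
eef_pos: [492.0, 112.7, 169.8]
tcp_rot: [-3.14, -0.005, 0.296]
contact_force: [0.4, -0.3, -0.2]
opening: 0.349
grasp_force: 0.0
```

```bash
cat > look.py <<'E'
# find wing between the fingers in wrist view; print its mid & angle at top height, and move
import sys
from h import *
from rig import telemetry,optics
zt=float(sys.argv[1]);name=sys.argv[2]
s=telemetry.sense();w=wristcam(optics.grab_frame("wrist"),s);np.savez(f"pics/{name}.npz",**w);cv2.imwrite(f"pics/{name}.png",w["color"][:,:,::-1])
m=(w["color"].max(2)<45).astype(np.uint8);m[:,:295]=0;m[:,346:]=0;m[330:]=0;m[:150]=0
k,l,st,ce=cv2.connectedComponentsWithStats(m);i=1+st[1:,4].argmax();pts=np.argwhere(l==i)[:,::-1].astype(np.float32)
vx,vy,x0,y0=cv2.fitLine(pts,cv2.DIST_HUBER,0,.01,.01).ravel();t=(pts-[x0,y0])@[vx,vy]
p,q=[(x0+vx*a,y0+vy*a) for a in(t.min(),t.max())];P,Q=onz(w,p,zt),onz(w,q,zt);d=Q-P
print("comp",st[i],"px",np.round(p),np.round(q),"len",np.hypot(*d[:2]).round(1),"mid",((P+Q)/2).round(1),"ang",np.degrees(np.arctan2(d[1],d[0])).round(1)%180,"yaw",np.degrees(s["tcp_rot"][2]).round(1))
E
python3 look.py 142 w1b; python3 st.py
```

```text
comp [ 310  181   35  104 1888] px [328. 181.] [328. 284.] len 67.2 mid [494.5 108.3 142. ] ang 17.400000000000006 yaw 16.9
7.18 [490.887 110.549 169.391] yaw 17.2 F [-0.114 -0.994  0.807] M [ 0.013  0.027 -0.01 ] op 0.349 g 0.0 q6 1.4890980581935973
```

View pics/w1b.png

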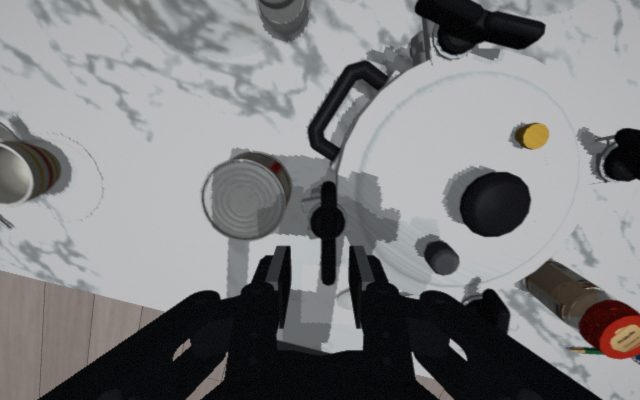

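Wing 1 is upright at column 328 between the fingers. The tin is to the left and well below.

Emit:
{"name": "play_rows", "arguments": {"dp": [[0,0,0.3],[0,0,0.3]], "rot": [[0,0,0],[0,0,0]]}}

```text
clock: 7.35
eef_pos: [488.8, 107.4, 155.6]
tcp_rot: [-3.142, 0.001, 0.297]
contact_force: [-1.0, -0.6, -0.1]
opening: 0.351
grasp_force: 0.0
```

```bash
python3 st.py; python3 -c "
from h import *
from rig import telemetry
go(telemetry.sense(),494,108.5,114,np.radians(17.3))"
```

```text
7.35 [488.776 107.401 155.632] yaw 17.0 F [-1.016 -0.603 -0.136] M [-0.021  0.035  0.009] op 0.351 g 0.0 q6 1.4872590046178078
dp [0.134 0.012 1.041] rot [-0.    0.01 -0.05] rows>= 2.0
```

Emit:
{"name": "play_rows", "arguments": {"dp": [[0.13,0.01,0.5],[0.13,0.01,1.04],[0.13,0.01,1.04],[0.13,0.01,1.04]], "rot": [[0,0,0],[0,0,0],[0,0,0],[0,0,0]]}}

```text
clock: 7.68
eef_pos: [493.8, 107.9, 114.7]
tcp_rot: [-3.141, 0.002, 0.294]
contact_force: [-0.0, 0.3, 1.2]
opening: 0.35
grasp_force: 0.0
```

Emit:
{"name": "play_rows", "arguments": {"dp": [[0,0,0],[0,0,0],[0,0,0],[0,0,0]], "rot": [[0,0,0],[0,0,0],[0,0,0],[0,0,0]], "fingers": 0}}

```text
clock: 8.02
eef_pos: [495.3, 108.6, 116.1]
tcp_rot: [3.141, -0.002, 0.294]
contact_force: [-1.8, -1.1, 7.9]
opening: 0.107
grasp_force: 42.4
```

```bash
python3 st.py
```

```text
8.02 [495.324 108.636 116.078] yaw 16.9 F [-1.772 -1.061  7.873] M [-0.322  0.236  0.001] op 0.107 g 42.4473112821579 q6 1.4898772496785972
```

Emit:
{"name": "play_rows", "arguments": {"dp": [[0,0,0.007],[0,0,0.013],[0,0,0.02],[0,0,0.026],[0,0,0.033]], "rot": [[0,0,1],[0,0,2],[0,0,3],[0,0,4],[0,0,5]]}}

```text
clock: 8.43
eef_pos: [495.3, 107.9, 114.7]
tcp_rot: [3.141, -0.002, -0.234]
contact_force: [-1.4, -7.7, 8.8]
opening: 0.111
grasp_force: 42.7
```

```bash
python3 st.py
```

```text
8.43 [495.331 107.926 114.732] yaw -13.4 F [-1.424 -7.663  8.827] M [-1.285  0.186  0.109] op 0.111 g 42.70777702331543 q6 2.018595165012175
```

Emit:
{"name": "play_rows", "arguments": {"dp": [[0,0,0.007],[0,0,0.013],[0,0,0.02],[0,0,0.026],[0,0,0.033]], "rot": [[0,0,1],[0,0,2],[0,0,3],[0,0,4],[0,0,5]]}}

```text
clock: 8.85
eef_pos: [494.9, 107.3, 113.4]
tcp_rot: [3.141, -0.002, -0.757]
contact_force: [-3.4, -10.7, 12.0]
opening: 0.111
grasp_force: 43.1
```

```bash
python3 st.py
```

```text
8.85 [494.942 107.314 113.404] yaw -43.4 F [ -3.357 -10.672  12.005] M [-1.843  0.477  0.094] op 0.111 g 43.10095131397247 q6 2.542208033924589
```

Emit:
{"name": "play_rows", "arguments": {"dp": [[0,0,0],[0,0,0],[0,0,-0.5],[0,0,-1.4],[0,0,-1.4]], "rot": [[0,0,0],[0,0,0],[0,0,0],[0,0,0],[0,0,0]], "fingers": 0.35}}

```text
clock: 9.27
eef_pos: [497.7, 109.6, 173.3]
tcp_rot: [-3.135, -0.004, -0.751]
contact_force: [2.9, -0.2, 0.5]
opening: 0.35
grasp_force: 0.0
```

```bash
python3 st.py; python3 -c "
from h import *
from rig import telemetry
s=dict(telemetry.sense());s['eef_pos']=np.array([495,108.5,170]);go(s,590,-69,172,np.radians(73))"
```

```text
9.27 [497.704 109.607 173.265] yaw -43.0 F [ 2.871 -0.247  0.485] M [ 0.04  -0.065  0.023] op 0.35 g 0.0 q6 2.5349512650356663
dp [ 4.764  1.624 -0.041] rot [  0.    -0.08 -19.34] rows>= 17.0
```

Emit:
{"name": "play_rows", "arguments": {"dp": [[0.95,0.32,0],[1.9,0.65,0],[2.85,0.97,0],[3.8,1.3,0],[4.75,1.62,0]], "rot": [[0,0,-1.1],[0,0,-2.2],[0,0,-3.3],[0,0,-4.4],[0,0,-5.5]]}}

```text
clock: 9.68
eef_pos: [589.9, -70.1, 168.5]
tcp_rot: [-3.141, -0.001, -0.169]
contact_force: [0.5, 0.8, 0.1]
opening: 0.351
grasp_force: 0.0
```

Emit:
{"name": "play_rows", "arguments": {"dp": [[0,0,0],[0,0,0],[0,0,0],[0,0,0],[0,0,0]], "rot": [[0,0,-1.15],[0,0,-2.3],[0,0,-3.45],[0,0,-4.6],[0,0,-5.7]]}}

```text
clock: 10.1
eef_pos: [589.2, -68.5, 168.2]
tcp_rot: [-3.142, -0.001, 0.428]
contact_force: [0.6, 0.4, -0.1]
opening: 0.352
grasp_force: 0.0
```

Emit:
{"name": "play_rows", "arguments": {"dp": [[0,0,0],[0,0,0],[0,0,0],[0,0,0],[0,0,0]], "rot": [[0,0,-1.15],[0,0,-2.3],[0,0,-3.45],[0,0,-4.6],[0,0,-5.7]]}}

```text
clock: 10.52
eef_pos: [589.2, -68.3, 168.3]
tcp_rot: [3.141, -0.001, 1.025]
contact_force: [0.8, 0.9, 0.4]
opening: 0.349
grasp_force: 0.0
```

Emit:
{"name": "play_rows", "arguments": {"dp": [[0,0,0],[0,0,0],[0,0,0],[0,0,0]], "rot": [[0,0,-1.15],[0,0,-2.4],[0,0,-2.4],[0,0,-2.4]]}}

```text
clock: 10.85
eef_pos: [589.1, -68.3, 168.3]
tcp_rot: [3.141, -0.0, 1.266]
contact_force: [0.4, 0.0, 0.6]
opening: 0.35
grasp_force: 0.0
```

```bash
python3 st.py; python3 look.py 142 w3b; python3 st.py
```

```text
10.85 [589.096 -68.344 168.254] yaw 72.5 F [0.396 0.012 0.644] M [ 0.047 -0.015 -0.015] op 0.35 g 0.0 q6 0.18647396463566962
comp [ 308  183   35  104 1945] px [321. 286.] [329. 183.] len 67.4 mid [591.1 -67.8 142. ] ang 68.3 yaw 72.5
10.9 [589.057 -68.384 168.238] yaw 72.5 F [ 0.536  0.153 -0.375] M [-0.038 -0.023  0.028] op 0.352 g 0.0 q6 0.18766791668062205
```

Emit:
{"name": "play_rows", "arguments": {"dp": [[0.03,0.043,0.6],[0.03,0.043,1.2],[0.03,0.043,1.34],[0.03,0.043,1.34]], "rot": [[0,0,0.7],[0,0,0.7],[0,0,0.7],[0,0,0.7]]}}

```text
clock: 11.23
eef_pos: [589.5, -67.7, 112.9]
tcp_rot: [-3.138, 0.001, 1.193]
contact_force: [-0.7, -0.3, 0.9]
opening: 0.348
grasp_force: 0.0
```

Emit:
{"name": "play_rows", "arguments": {"dp": [[0,0,0],[0,0,0],[0,0,0],[0,0,0]], "rot": [[0,0,0],[0,0,0],[0,0,0],[0,0,0]], "fingers": 0}}

```text
clock: 11.57
eef_pos: [592.8, -68.4, 115.8]
tcp_rot: [3.138, -0.001, 1.195]
contact_force: [5.8, -2.7, -8.3]
opening: 0.109
grasp_force: 42.3
```

```bash
python3 st.py
```

```text
11.57 [592.788 -68.364 115.807] yaw 68.4 F [ 5.763 -2.696 -8.292] M [-0.281 -0.696  0.096] op 0.109 g 42.303797006607056 q6 0.25953196233627973
```

Emit:
{"name": "play_rows", "arguments": {"dp": [[0,0,0.007],[0,0,0.013],[0,0,0.02],[0,0,0.026],[0,0,0.033]], "rot": [[0,0,1],[0,0,2],[0,0,3],[0,0,4],[0,0,5]]}}

```text
clock: 11.98
eef_pos: [593.7, -68.9, 114.6]
tcp_rot: [3.137, -0.004, 0.666]
contact_force: [8.7, -6.6, -11.1]
opening: 0.11
grasp_force: 41.8
```

```bash
python3 st.py
```

```text
11.98 [593.691 -68.923 114.555] yaw 38.2 F [  8.741  -6.578 -11.126] M [-0.763 -1.332  0.143] op 0.11 g 41.7543089389801 q6 0.7881916325685393
```

Emit:
{"name": "play_rows", "arguments": {"dp": [[0,0,0.007],[0,0,0.013],[0,0,0.02],[0,0,0.026],[0,0,0.033]], "rot": [[0,0,1],[0,0,2],[0,0,3],[0,0,4],[0,0,5]]}}

```text
clock: 12.4
eef_pos: [594.2, -69.8, 113.3]
tcp_rot: [3.137, -0.006, 0.143]
contact_force: [10.3, -10.9, -12.2]
opening: 0.111
grasp_force: 41.6
```

```bash
python3 st.py
```

```text
12.4 [594.214 -69.784 113.29 ] yaw 8.2 F [ 10.274 -10.902 -12.196] M [-1.577 -1.505  0.177] op 0.111 g 41.57357096672058 q6 1.3118001200347442
```

Emit:
{"name": "play_rows", "arguments": {"dp": [[0,0,0],[0,0,0],[0,0,-0.5],[0,0,-1.35],[0,0,-1.35]], "rot": [[0,0,0],[0,0,0],[0,0,0],[0,0,0],[0,0,0]], "fingers": 0.35, "grip_force": 25}}

```text
clock: 12.82
eef_pos: [594.2, -68.1, 172.2]
tcp_rot: [3.14, -0.008, 0.149]
contact_force: [2.2, 0.5, 1.0]
opening: 0.35
grasp_force: 0.0
```

```bash
python3 st.py; python3 -c "
from h import *
from rig import telemetry
s=dict(telemetry.sense());s['eef_pos']=np.array([592,-68.5,170]);go(s,630,69,170,np.radians(91))"
```

```text
12.82 [594.218 -68.09  172.244] yaw 8.5 F [2.216 0.472 0.988] M [-0.029 -0.042  0.064] op 0.35 g 0.0 q6 1.3050339571597425
dp [ 1.449 -3.259  0.005] rot [  0.07  -0.05 -13.74] rows>= 12.0
```

Emit:
{"name": "play_rows", "arguments": {"dp": [[0.29,-0.65,0],[0.58,-1.3,0],[0.87,-1.95,0],[1.16,-2.6,0],[1.45,-3.25,0]], "rot": [[0,0,-1.1],[0,0,-2.2],[0,0,-3.3],[0,0,-4.4],[0,0,-5.5]]}}

```text
clock: 13.23
eef_pos: [629.7, 70.8, 167.2]
tcp_rot: [3.141, -0.001, 0.73]
contact_force: [0.5, -0.4, -0.1]
opening: 0.351
grasp_force: 0.0
```

Emit:
{"name": "play_rows", "arguments": {"dp": [[0,0,0],[0,0,0],[0,0,0],[0,0,0],[0,0,0]], "rot": [[0,0,-1.15],[0,0,-2.3],[0,0,-3.45],[0,0,-4.6],[0,0,-5.7]]}}

```text
clock: 13.65
eef_pos: [629.5, 69.7, 167.0]
tcp_rot: [3.14, -0.001, 1.328]
contact_force: [0.8, 0.1, -0.1]
opening: 0.347
grasp_force: 0.0
```

Emit:
{"name": "play_rows", "arguments": {"dp": [[0,0,0],[0,0,0],[0,0,0],[0,0,0]], "rot": [[0,0,-1.15],[0,0,-2.3],[0,0,-2.5],[0,0,-2.5]]}}

```text
clock: 13.98
eef_pos: [629.5, 69.4, 166.7]
tcp_rot: [3.141, -0.0, 1.581]
contact_force: [0.7, 0.2, -0.3]
opening: 0.348
grasp_force: 0.0
```

```bash
python3 look.py 139.5 w2c; python3 st.py; python3 -c "
from h import *
from rig import telemetry
s=telemetry.sense();go(s,630,69,112,np.radians(91))"
```

```text
comp [ 307  183   34  104 1878] px [324. 286.] [324. 183.] len 67.4 mid [630.5  70.6 139.5] ang 90.7 yaw 90.6
14.03 [629.406  69.36  166.591] yaw 90.5 F [ 0.477 -0.302 -0.683] M [-0.023  0.063 -0.006] op 0.35 g 0.0 q6 0.09880368945675248
dp [-0.009  0.014  1.365] rot [ 0.01 -0.   -0.09] rows>= 2.0
```

Emit:
{"name": "play_rows", "arguments": {"dp": [[0,0.02,0.7],[0,0.02,1.37],[0,0.02,1.37]], "rot": [[0,0,0],[0,0,0],[0,0,0]]}}

```text
clock: 14.28
eef_pos: [628.2, 69.1, 107.7]
tcp_rot: [-3.138, 0.0, 1.579]
contact_force: [-1.1, -0.8, -0.0]
opening: 0.353
grasp_force: 0.0
```

Emit:
{"name": "play_rows", "arguments": {"dp": [[0,0,0],[0,0,0],[0,0,0],[0,0,0]], "rot": [[0,0,0],[0,0,0],[0,0,0],[0,0,0]], "fingers": 0}}

```text
clock: 14.62
eef_pos: [632.1, 69.3, 112.0]
tcp_rot: [3.137, -0.0, 1.581]
contact_force: [9.6, 0.3, -13.7]
opening: 0.108
grasp_force: 30.2
```

Emit:
{"name": "play_rows", "arguments": {"dp": [[0,0,0.005],[0,0,0.011]], "rot": [[0,0,0.7],[0,0,1.4]]}}

```text
clock: 14.78
eef_pos: [632.3, 69.3, 111.7]
tcp_rot: [3.137, -0.001, 1.432]
contact_force: [10.6, -0.8, -14.0]
opening: 0.111
grasp_force: 30.5
```

```bash
python3 st.py
```

```text
14.78 [632.253  69.282 111.664] yaw 82.0 F [ 10.602  -0.754 -14.038] M [ 0.038 -1.407  0.178] op 0.111 g 30.454875826835632 q6 0.2464343665190621
```

Emit:
{"name": "play_rows", "arguments": {"dp": [[0,0,0.005],[0,0,0.011],[0,0,0.016]], "rot": [[0,0,0.8],[0,0,1.6],[0,0,2.4]]}}

```text
clock: 15.03
eef_pos: [632.6, 69.2, 111.2]
tcp_rot: [3.137, -0.002, 1.179]
contact_force: [11.0, -0.4, -14.8]
opening: 0.113
grasp_force: 30.3
```

```bash
python3 st.py
```

```text
15.03 [632.556  69.226 111.151] yaw 67.6 F [ 11.008  -0.444 -14.787] M [ 0.041 -1.558  0.173] op 0.113 g 30.317862331867218 q6 0.49867573038346796
```

Emit:
{"name": "play_rows", "arguments": {"dp": [[0.014,0.035,0.005],[0.014,0.035,0.01],[0.014,0.035,0.014]], "rot": [[0,0,0.7],[0,0,1.4],[0,0,2.0]]}}

```text
clock: 15.28
eef_pos: [632.9, 69.1, 110.6]
tcp_rot: [3.139, -0.001, 0.97]
contact_force: [5.6, -0.1, -9.8]
opening: 0.112
grasp_force: 31.0
```

```bash
python3 st.py
```

```text
15.28 [632.906  69.14  110.578] yaw 55.6 F [ 5.551 -0.149 -9.751] M [-0.075 -0.805  0.202] op 0.112 g 30.98380208015442 q6 0.7074882667179494
```

Emit:
{"name": "play_rows", "arguments": {"dp": [[0,0,0.005],[0,0,0.01],[0,0,0.014]], "rot": [[0,0,0.7],[0,0,1.4],[0,0,2.0]]}}

```text
clock: 15.53
eef_pos: [633.1, 69.0, 110.0]
tcp_rot: [3.139, -0.002, 0.761]
contact_force: [7.3, -1.6, -9.4]
opening: 0.11
grasp_force: 30.9
```

```bash
python3 st.py
```

```text
15.53 [633.079  68.992 110.034] yaw 43.6 F [ 7.293 -1.587 -9.413] M [-0.256 -0.96   0.208] op 0.11 g 30.941215910715982 q6 0.9169070648147634
```

Emit:
{"name": "play_rows", "arguments": {"dp": [[0,0,0.005],[0,0,0.01],[0,0,0.014]], "rot": [[0,0,0.7],[0,0,1.4],[0,0,2.0]]}}

```text
clock: 15.78
eef_pos: [633.3, 68.8, 109.6]
tcp_rot: [3.139, -0.003, 0.552]
contact_force: [6.6, -2.2, -10.3]
opening: 0.108
grasp_force: 30.9
```

```bash
python3 st.py
```

```text
15.78 [633.277  68.842 109.572] yaw 31.6 F [  6.554  -2.222 -10.295] M [-0.336 -1.004  0.248] op 0.108 g 30.936925493879244 q6 1.1263280280560581
```

Emit:
{"name": "play_rows", "arguments": {"dp": [[0,0,0],[0,0,0],[0,0,-0.5],[0,0,-1.4],[0,0,-1.5]], "rot": [[0,0,0],[0,0,0],[0,0,0],[0,0,0],[0,0,0]], "fingers": 0.35}}

```text
clock: 16.2
eef_pos: [634.4, 69.7, 174.8]
tcp_rot: [3.138, -0.007, 0.557]
contact_force: [1.2, 1.2, -0.1]
opening: 0.344
grasp_force: 0.0
```

```bash
python3 st.py; python3 -c "
from h import *
from rig import telemetry
s=dict(telemetry.sense());s['eef_pos']=np.array([632,69.3,170]);go(s,456,-29.5,170,np.radians(28.7))"
```

```text
16.2 [634.418  69.664 174.767] yaw 31.9 F [ 1.243  1.178 -0.082] M [-0.023 -0.042 -0.035] op 0.344 g 0.0 q6 1.120457077788072
dp [-5.041 -0.23  -0.035] rot [ 0.03 -0.07  0.54] rows>= 5.0
```

Emit:
{"name": "play_rows", "arguments": {"dp": [[-1,-0.05,0],[-2,-0.1,0],[-3,-0.14,0],[-4,-0.18,0],[-5.03,-0.23,0]], "rot": [[0,0,0.2],[0,0,0.4],[0,0,0.45],[0,0,0.45],[0,0,0.45]]}}

```text
clock: 16.62
eef_pos: [454.6, -29.6, 169.3]
tcp_rot: [3.141, -0.001, 0.51]
contact_force: [-0.4, -0.6, 0.6]
opening: 0.35
grasp_force: 0.0
```

Emit:
{"name": "play_rows", "arguments": {"dp": [[0,0,0],[0,0,0],[0,0,0]], "rot": [[0,0,0],[0,0,0],[0,0,0]]}}

```text
clock: 16.87
eef_pos: [457.0, -29.2, 169.7]
tcp_rot: [3.14, -0.003, 0.509]
contact_force: [0.1, -0.9, 0.8]
opening: 0.351
grasp_force: 0.0
```

```bash
python3 look.py 139.5 w4c; python3 st.py; python3 -c "
from h import *
from rig import telemetry
s=telemetry.sense();go(s,455.5,-29.5,112,np.radians(28.7))"
```

```text
comp [ 302  185   34  102 1826] px [318. 286.] [319. 185.] len 67.3 mid [454.9 -29.1 139.5] ang 28.3 yaw 29.2
16.92 [457.391 -28.956 169.459] yaw 29.2 F [-0.565  0.83   0.212] M [ 0.016 -0.012 -0.016] op 0.35 g 0.0 q6 0.9947364706538139
dp [-0.051 -0.013  1.436] rot [ 0.01 -0.02  0.08] rows>= 2.0
```

Emit:
{"name": "play_rows", "arguments": {"dp": [[-0.04,-0.01,0.7],[-0.04,-0.01,1.43],[-0.04,-0.01,1.43]], "rot": [[0,0,0.1],[0,0,0.1],[0,0,0.1]], "grip_force": 22}}

```text
clock: 17.17
eef_pos: [452.6, -28.9, 107.7]
tcp_rot: [-3.139, 0.005, 0.499]
contact_force: [-1.3, 1.0, -0.2]
opening: 0.345
grasp_force: 0.0
```

Emit:
{"name": "play_rows", "arguments": {"dp": [[0,0,0],[0,0,0],[0,0,0],[0,0,0]], "rot": [[0,0,0],[0,0,0],[0,0,0],[0,0,0]], "fingers": 0}}

```text
clock: 17.5
eef_pos: [455.2, -29.5, 111.9]
tcp_rot: [3.141, -0.002, 0.499]
contact_force: [3.4, -0.1, -9.3]
opening: 0.109
grasp_force: 26.3
```

Emit:
{"name": "play_rows", "arguments": {"dp": [[0,0,0.005],[0,0,0.011]], "rot": [[0,0,0.7],[0,0,1.4]]}}

```text
clock: 17.67
eef_pos: [455.3, -29.7, 111.6]
tcp_rot: [3.14, -0.002, 0.349]
contact_force: [2.9, -2.7, -8.0]
opening: 0.114
grasp_force: 26.5
```

```bash
python3 st.py
```

```text
17.67 [455.281 -29.716 111.559] yaw 20.0 F [ 2.888 -2.739 -7.973] M [-0.316 -0.442  0.193] op 0.114 g 26.490085422992706 q6 1.1537941636551339
```

Emit:
{"name": "play_rows", "arguments": {"dp": [[0,0,0.005],[0,0,0.011],[0,0,0.016]], "rot": [[0,0,0.8],[0,0,1.6],[0,0,2.4]]}}

```text
clock: 17.92
eef_pos: [455.4, -30.1, 111.0]
tcp_rot: [3.14, -0.003, 0.097]
contact_force: [3.4, -5.0, -9.8]
opening: 0.117
grasp_force: 26.5
```

```bash
python3 st.py
```

```text
17.92 [455.415 -30.086 110.991] yaw 5.6 F [ 3.431 -4.999 -9.832] M [-0.76  -0.534  0.211] op 0.117 g 26.465695202350616 q6 1.406070343733183
```

Emit:
{"name": "play_rows", "arguments": {"dp": [[0,0,0.005],[0,0,0.01],[0,0,0.014]], "rot": [[0,0,0.7],[0,0,1.4],[0,0,2.0]]}}

```text
clock: 18.17
eef_pos: [455.4, -30.4, 110.4]
tcp_rot: [3.14, -0.003, -0.112]
contact_force: [4.3, -7.0, -8.8]
opening: 0.113
grasp_force: 26.6
```

```bash
python3 st.py
```

```text
18.17 [455.378 -30.399 110.439] yaw -6.4 F [ 4.263 -6.985 -8.818] M [-1.133 -0.485  0.165] op 0.113 g 26.58996514133406 q6 1.6151272137133972
```

Emit:
{"name": "play_rows", "arguments": {"dp": [[0,0.02,0.005],[0,0.02,0.01],[0,0.02,0.014]], "rot": [[0,0,0.7],[0,0,1.4],[0,0,2.0]]}}

```text
clock: 18.42
eef_pos: [455.4, -30.8, 109.9]
tcp_rot: [-3.142, -0.003, -0.322]
contact_force: [2.5, -4.4, -7.0]
opening: 0.11
grasp_force: 26.7
```

```bash
python3 st.py
```

```text
18.42 [455.358 -30.82  109.945] yaw -18.4 F [ 2.532 -4.406 -7.02 ] M [-0.624 -0.414  0.256] op 0.11 g 26.737539884343278 q6 1.8227662037718966
```

Emit:
{"name": "play_rows", "arguments": {"dp": [[0,0,0.005],[0,0,0.01],[0,0,0.014]], "rot": [[0,0,0.7],[0,0,1.4],[0,0,2.0]]}}

```text
clock: 18.67
eef_pos: [455.2, -31.1, 109.4]
tcp_rot: [3.142, -0.003, -0.531]
contact_force: [2.8, -7.0, -7.0]
opening: 0.116
grasp_force: 27.0
```

```bash
python3 st.py
```

```text
18.67 [455.219 -31.123 109.417] yaw -30.4 F [ 2.774 -7.028 -7.002] M [-1.    -0.304  0.227] op 0.116 g 26.950873327441514 q6 2.032234644656526
```

Emit:
{"name": "play_rows", "arguments": {"dp": [[0,0,0],[0,0,0],[0,0,-0.5],[0,0,-1.4],[0,0,-1.5]], "rot": [[0,0,0],[0,0,0],[0,0,0],[0,0,0],[0,0,0]], "fingers": 0.35}}

```text
clock: 19.08
eef_pos: [456.9, -30.3, 173.3]
tcp_rot: [-3.138, -0.006, -0.526]
contact_force: [2.2, -1.3, 0.6]
opening: 0.35
grasp_force: 0.0
```

```bash
python3 st.py; python3 -c "
from h import *
from rig import telemetry
s=dict(telemetry.sense());s['eef_pos']=np.array([455,-29.5,170]);go(s,495,107.3,170,np.radians(136.6))"
```

```text
19.08 [456.867 -30.332 173.31 ] yaw -30.1 F [ 2.16  -1.324  0.613] M [-0.007 -0.081 -0.007] op 0.35 g 0.0 q6 2.0269085717429016
dp [-0.853 -3.46   0.006] rot [  0.08  -0.05 -27.79] rows>= 24.0
```

Emit:
{"name": "play_rows", "arguments": {"dp": [[-0.17,-0.69,0],[-0.34,-1.38,0],[-0.51,-2.07,0],[-0.68,-2.8,0],[-0.85,-3.46,0]], "rot": [[0,0,-1.1],[0,0,-2.2],[0,0,-3.3],[0,0,-4.4],[0,0,-5.6]]}}

```text
clock: 19.5
eef_pos: [495.2, 108.2, 169.2]
tcp_rot: [-3.141, -0.002, 0.065]
contact_force: [0.0, 0.3, -0.6]
opening: 0.347
grasp_force: 0.0
```

Emit:
{"name": "play_rows", "arguments": {"dp": [[0,0,0],[0,0,0],[0,0,0],[0,0,0],[0,0,0]], "rot": [[0,0,-1.15],[0,0,-2.3],[0,0,-3.45],[0,0,-4.6],[0,0,-5.7]]}}

```text
clock: 19.92
eef_pos: [494.7, 106.8, 169.0]
tcp_rot: [3.141, -0.001, 0.663]
contact_force: [0.2, -0.2, -0.2]
opening: 0.348
grasp_force: 0.0
```

Emit:
{"name": "play_rows", "arguments": {"dp": [[0,0,0],[0,0,0],[0,0,0],[0,0,0],[0,0,0]], "rot": [[0,0,-1.15],[0,0,-2.3],[0,0,-3.45],[0,0,-4.6],[0,0,-5.7]]}}

```text
clock: 20.33
eef_pos: [494.7, 106.6, 169.0]
tcp_rot: [3.141, -0.001, 1.259]
contact_force: [0.1, -0.1, 0.6]
opening: 0.35
grasp_force: 0.0
```

Emit:
{"name": "play_rows", "arguments": {"dp": [[0,0,0],[0,0,0],[0,0,0],[0,0,0],[0,0,0]], "rot": [[0,0,-1.15],[0,0,-2.3],[0,0,-3.45],[0,0,-4.6],[0,0,-5.7]]}}

```text
clock: 20.75
eef_pos: [494.7, 106.6, 169.0]
tcp_rot: [3.14, -0.0, 1.856]
contact_force: [0.2, 0.1, -0.1]
opening: 0.35
grasp_force: 0.0
```

Emit:
{"name": "play_rows", "arguments": {"dp": [[0,0,0],[0,0,0],[0,0,0],[0,0,0],[0,0,0]], "rot": [[0,0,-1.15],[0,0,-2.3],[0,0,-3.45],[0,0,-4.6],[0,0,-5.1]]}}

```text
clock: 21.17
eef_pos: [494.7, 106.6, 169.0]
tcp_rot: [3.141, 0.0, 2.391]
contact_force: [-0.3, -0.0, 0.5]
opening: 0.349
grasp_force: 0.0
```

```bash
python3 look.py 139.5 w1c; python3 st.py; python3 -c "
from h import *
from rig import telemetry
s=telemetry.sense();go(s,495,107.3,112,np.radians(136.6))"
```

```text
comp [ 303  177   35  104 1904] px [319. 280.] [321. 177.] len 67.5 mid [490.  109.6 139.5] ang 135.9 yaw 137.0
21.22 [494.706 106.602 169.027] yaw 137.0 F [-0.385  0.197  0.64 ] M [0.047 0.028 0.01 ] op 0.348 g 0.0 q6 -0.6117651636753509
dp [0.007 0.016 1.426] rot [0.01 0.   0.07] rows>= 2.0
```

Emit:
{"name": "play_rows", "arguments": {"dp": [[0.04,-0.01,0.7],[0.04,-0.01,1.42],[0.04,-0.01,1.42]], "rot": [[0,0,0.1],[0,0,0.1],[0,0,0.1]]}}

```text
clock: 21.47
eef_pos: [490.2, 106.7, 108.2]
tcp_rot: [-3.137, -0.003, 2.372]
contact_force: [-1.7, 0.6, -0.7]
opening: 0.353
grasp_force: 0.0
```

Emit:
{"name": "play_rows", "arguments": {"dp": [[0,0,0],[0,0,0],[0,0,0],[0,0,0]], "rot": [[0,0,0],[0,0,0],[0,0,0],[0,0,0]], "fingers": 0}}

```text
clock: 21.8
eef_pos: [493.8, 107.8, 112.6]
tcp_rot: [3.139, 0.0, 2.372]
contact_force: [2.4, 4.6, -11.5]
opening: 0.109
grasp_force: 27.1
```

Emit:
{"name": "play_rows", "arguments": {"dp": [[0,0,0.005],[0,0,0.011]], "rot": [[0,0,0.7],[0,0,1.4]]}}

```text
clock: 21.97
eef_pos: [493.8, 107.8, 112.2]
tcp_rot: [3.139, 0.0, 2.222]
contact_force: [2.3, 5.1, -10.4]
opening: 0.116
grasp_force: 27.3
```

```bash
python3 st.py
```

```text
21.97 [493.796 107.844 112.226] yaw 127.3 F [  2.339   5.135 -10.382] M [ 0.646 -0.262  0.137] op 0.116 g 27.310864627361298 q6 -0.4405558353038003
```

Emit:
{"name": "play_rows", "arguments": {"dp": [[0,0,0.005],[0,0,0.011],[0,0,0.016]], "rot": [[0,0,0.8],[0,0,1.6],[0,0,2.4]]}}

```text
clock: 22.22
eef_pos: [493.7, 107.8, 111.6]
tcp_rot: [3.14, -0.0, 1.97]
contact_force: [2.0, 4.2, -10.2]
opening: 0.114
grasp_force: 27.3
```

```bash
python3 st.py
```

```text
22.22 [493.74  107.845 111.619] yaw 112.9 F [  2.027   4.216 -10.172] M [ 0.699 -0.178  0.177] op 0.114 g 27.27069228887558 q6 -0.1882441695383713
```

Emit:
{"name": "play_rows", "arguments": {"dp": [[0,0,0.005],[0,0,0.01],[0,0,0.014]], "rot": [[0,0,0.7],[0,0,1.4],[0,0,2.0]]}}

```text
clock: 22.47
eef_pos: [493.7, 107.8, 111.1]
tcp_rot: [3.14, -0.001, 1.761]
contact_force: [1.3, 5.1, -10.2]
opening: 0.115
grasp_force: 27.4
```

```bash
python3 st.py
```

```text
22.47 [493.722 107.85  111.084] yaw 100.9 F [  1.348   5.108 -10.192] M [ 0.69  -0.128  0.137] op 0.115 g 27.366439998149872 q6 0.020803796933459476
```

Emit:
{"name": "play_rows", "arguments": {"dp": [[0,0,0.005],[0,0,0.01],[0,0,0.014]], "rot": [[0,0,0.7],[0,0,1.4],[0,0,2.0]]}}

```text
clock: 22.72
eef_pos: [493.7, 107.9, 110.6]
tcp_rot: [3.14, -0.001, 1.551]
contact_force: [2.7, 5.2, -9.5]
opening: 0.113
grasp_force: 27.4
```

```bash
python3 st.py
```

```text
22.72 [493.706 107.851 110.563] yaw 88.9 F [ 2.74   5.164 -9.54 ] M [ 0.732 -0.105  0.085] op 0.113 g 27.43934601545334 q6 0.23028701871166213
```

Emit:
{"name": "play_rows", "arguments": {"dp": [[0,0,0.005],[0,0,0.01],[0,0,0.014]], "rot": [[0,0,0.7],[0,0,1.4],[0,0,2.0]]}}

```text
clock: 22.97
eef_pos: [493.7, 107.9, 110.0]
tcp_rot: [3.14, -0.002, 1.342]
contact_force: [0.3, 5.0, -8.0]
opening: 0.107
grasp_force: 27.6
```

```bash
python3 st.py
```

```text
22.97 [493.676 107.874 110.042] yaw 76.9 F [ 0.284  5.048 -7.977] M [ 0.794 -0.026  0.126] op 0.107 g 27.606391310691833 q6 0.4396756236975573
```

Emit:
{"name": "play_rows", "arguments": {"dp": [[0,0,0],[0,0,0],[0,0,-0.5],[0,0,-1.4],[0,0,-1.5]], "rot": [[0,0,0],[0,0,0],[0,0,0],[0,0,0],[0,0,0]], "fingers": 0.35}}

```text
clock: 23.38
eef_pos: [496.0, 107.6, 174.4]
tcp_rot: [3.135, -0.003, 1.348]
contact_force: [1.7, 0.7, 1.5]
opening: 0.35
grasp_force: 0.0
```

```bash
python3 st.py; python3 -c "
from h import *
from rig import telemetry
s=dict(telemetry.sense());s['eef_pos']=np.array([493.3,107.2,170]);go(s,592.5,-70,170,np.radians(8.2))"
```

```text
23.38 [496.024 107.608 174.355] yaw 77.2 F [1.745 0.705 1.535] M [ 0.067 -0.084 -0.022] op 0.35 g 0.0 q6 0.4337746624339467
dp [-3.773  3.397  0.012] rot [ 0.04 -0.06 11.51] rows>= 10.0
```

Emit:
{"name": "play_rows", "arguments": {"dp": [[-0.75,0.68,0],[-1.5,1.36,0],[-2.26,2.04,0],[-3.0,2.72,0],[-3.77,3.4,0]], "rot": [[0,0,1.1],[0,0,2.2],[0,0,3.3],[0,0,4.4],[0,0,5.5]]}}

```text
clock: 23.8
eef_pos: [593.2, -72.2, 170.1]
tcp_rot: [3.14, -0.001, 0.767]
contact_force: [1.5, 1.0, -0.4]
opening: 0.353
grasp_force: 0.0
```

Emit:
{"name": "play_rows", "arguments": {"dp": [[0,0,0],[0,0,0],[0,0,0],[0,0,0],[0,0,0]], "rot": [[0,0,1.15],[0,0,2.3],[0,0,3.45],[0,0,4.6],[0,0,5.6]]}}

```text
clock: 24.22
eef_pos: [592.3, -70.7, 169.7]
tcp_rot: [3.141, -0.001, 0.179]
contact_force: [0.2, -0.6, -0.4]
opening: 0.347
grasp_force: 0.0
```

Emit:
{"name": "play_rows", "arguments": {"dp": [[0,0,0],[0,0,0]], "rot": [[0,0,0.35],[0,0,0.35]]}}

```text
clock: 24.38
eef_pos: [592.4, -70.5, 169.8]
tcp_rot: [3.141, -0.001, 0.147]
contact_force: [-0.5, 0.1, 0.0]
opening: 0.349
grasp_force: 0.0
```

```bash
python3 look.py 139.5 w3c; python3 st.py; python3 -c "
from h import *
from rig import telemetry
s=telemetry.sense();go(s,592.5,-70,112,np.radians(8.2))"
```

```text
comp [ 301  180   44  134 2921] px [321. 180.] [321. 313.] len 90.9 mid [581.9 -73.2 139.5] ang 8.699999999999989 yaw 8.4
24.43 [592.283 -70.427 169.635] yaw 8.5 F [-0.402  0.116 -0.905] M [-0.048  0.044  0.027] op 0.348 g 0.0 q6 1.3009637665006963
dp [ 0.005 -0.01   1.441] rot [ 0.   -0.01  0.06] rows>= 2.0
```

Emit:
{"name": "play_rows", "arguments": {"dp": [[0,0.01,0.7],[0,0.01,1.43],[0,0.01,1.43]], "rot": [[0,0,0],[0,0,0],[0,0,0]]}}

```text
clock: 24.68
eef_pos: [589.0, -70.3, 107.6]
tcp_rot: [-3.14, 0.006, 0.15]
contact_force: [-1.4, 0.1, -0.1]
opening: 0.353
grasp_force: 0.0
```

Emit:
{"name": "play_rows", "arguments": {"dp": [[0,0,0],[0,0,0],[0,0,0],[0,0,0]], "rot": [[0,0,0],[0,0,0],[0,0,0],[0,0,0]], "fingers": 0}}

```text
clock: 25.02
eef_pos: [592.3, -70.5, 112.6]
tcp_rot: [3.141, -0.001, 0.147]
contact_force: [0.2, 1.0, -4.7]
opening: 0.114
grasp_force: 22.3
```

Emit:
{"name": "play_rows", "arguments": {"dp": [[0,0,0.005],[0,0,0.011]], "rot": [[0,0,0.7],[0,0,1.4]]}}

```text
clock: 25.18
eef_pos: [592.4, -70.6, 112.3]
tcp_rot: [3.142, -0.001, -0.002]
contact_force: [-1.6, 0.3, -1.2]
opening: 0.113
grasp_force: 22.5
```

```bash
python3 st.py
```

```text
25.18 [592.363 -70.558 112.269] yaw -0.1 F [-1.55   0.348 -1.23 ] M [0.159 0.179 0.057] op 0.113 g 22.534287571907043 q6 1.452137341439408
```

Emit:
{"name": "play_rows", "arguments": {"dp": [[0,0,0.005],[0,0,0.011],[0,0,0.016]], "rot": [[0,0,0.8],[0,0,1.6],[0,0,2.4]]}}

```text
clock: 25.43
eef_pos: [592.4, -70.6, 111.6]
tcp_rot: [-3.141, -0.001, -0.255]
contact_force: [-0.6, 1.8, -2.0]
opening: 0.116
grasp_force: 22.5
```

```bash
python3 st.py
```

```text
25.43 [592.363 -70.569 111.643] yaw -14.6 F [-0.598  1.784 -2.009] M [0.142 0.216 0.069] op 0.116 g 22.51730650663376 q6 1.7044496796409918
```

Emit:
{"name": "play_rows", "arguments": {"dp": [[0,0,0.005],[0,0,0.01],[0,0,0.014]], "rot": [[0,0,0.7],[0,0,1.4],[0,0,2.0]]}}

```text
clock: 25.68
eef_pos: [592.3, -70.6, 111.1]
tcp_rot: [-3.141, -0.001, -0.464]
contact_force: [-2.2, 0.2, -1.8]
opening: 0.114
grasp_force: 22.6
```

```bash
python3 st.py
```

```text
25.68 [592.339 -70.558 111.101] yaw -26.6 F [-2.157  0.198 -1.773] M [0.102 0.19  0.082] op 0.114 g 22.57285863161087 q6 1.9135612730642508
```

Emit:
{"name": "play_rows", "arguments": {"dp": [[0,0,0.005],[0,0,0.01],[0,0,0.014]], "rot": [[0,0,0.7],[0,0,1.4],[0,0,2.0]]}}

```text
clock: 25.93
eef_pos: [592.3, -70.6, 110.6]
tcp_rot: [-3.141, -0.001, -0.673]
contact_force: [0.0, 0.3, -1.2]
opening: 0.112
grasp_force: 22.6
```

```bash
python3 st.py
```

```text
25.93 [592.307 -70.581 110.558] yaw -38.6 F [ 0.019  0.347 -1.186] M [0.088 0.275 0.12 ] op 0.112 g 22.648290395736694 q6 2.1229617367469933
```

Emit:
{"name": "play_rows", "arguments": {"dp": [[0,0,0.005],[0,0,0.01],[0,0,0.014]], "rot": [[0,0,0.7],[0,0,1.4],[0,0,2.0]]}}

```text
clock: 26.18
eef_pos: [592.3, -70.6, 110.2]
tcp_rot: [-3.141, -0.001, -0.883]
contact_force: [-1.4, 1.8, 0.2]
opening: 0.114
grasp_force: 22.9
```

```bash
python3 st.py
```

```text
26.18 [592.329 -70.61  110.155] yaw -50.6 F [-1.423  1.771  0.213] M [0.145 0.366 0.176] op 0.114 g 22.920337915420532 q6 2.3323243166273504
```

Emit:
{"name": "play_rows", "arguments": {"dp": [[0,0,0],[0,0,0],[0,0,-0.5],[0,0,-1.4],[0,0,-1.5]], "rot": [[0,0,0],[0,0,0],[0,0,0],[0,0,0],[0,0,0]], "fingers": 0.35}}

```text
clock: 26.6
eef_pos: [595.2, -71.0, 174.6]
tcp_rot: [-3.136, -0.006, -0.877]
contact_force: [1.1, -0.7, 1.2]
opening: 0.352
grasp_force: 0.0
```

```bash
python3 st.py; python3 -c "
from h import *
from rig import telemetry
s=dict(telemetry.sense());s['eef_pos']=np.array([592.4,-70.5,168]);go(s,632.5,68.8,168,np.radians(31.6))
go(s,455,-30.5,168,np.radians(-30))"
```

```text
26.6 [595.221 -71.039 174.593] yaw -50.3 F [ 1.149 -0.659  1.169] M [-0.021 -0.059 -0.001] op 0.352 g 0.0 q6 2.3266813089090594
dp [-2.037 -2.998  0.004] rot [ -0.    -0.08 -13.64] rows>= 12.0
dp [-2.965  2.002 -0.028] rot [-0.04 -0.06 -3.38] rows>= 4.0
```

Emit:
{"name": "play_rows", "arguments": {"dp": [[-0.41,-0.6,0],[-0.81,-1.2,0],[-1.22,-1.8,0],[-1.63,-2.4,0],[-2.04,-3.0,0]], "rot": [[0,0,-1.1],[0,0,-2.2],[0,0,-3.3],[0,0,-4.4],[0,0,-5.5]]}}

```text
clock: 27.02
eef_pos: [633.3, 70.0, 169.7]
tcp_rot: [-3.141, -0.002, -0.296]
contact_force: [-0.2, -0.8, 0.6]
opening: 0.349
grasp_force: 0.0
```

Emit:
{"name": "play_rows", "arguments": {"dp": [[0,0,0],[0,0,0],[0,0,0],[0,0,0],[0,0,0]], "rot": [[0,0,-1.15],[0,0,-2.3],[0,0,-3.45],[0,0,-4.6],[0,0,-5.7]]}}

```text
clock: 27.43
eef_pos: [633.0, 69.0, 169.5]
tcp_rot: [3.141, -0.001, 0.302]
contact_force: [-0.5, -0.0, 0.4]
opening: 0.347
grasp_force: 0.0
```

Emit:
{"name": "play_rows", "arguments": {"dp": [[0,0,0],[0,0,0],[0,0,0],[0,0,0]], "rot": [[0,0,-1.15],[0,0,-2.3],[0,0,-2.35],[0,0,-2.35]]}}

```text
clock: 27.77
eef_pos: [632.8, 68.8, 169.4]
tcp_rot: [3.141, -0.001, 0.538]
contact_force: [0.8, -0.6, -0.6]
opening: 0.351
grasp_force: 0.0
```

```bash
python3 look.py 137 w2d; python3 st.py; python3 -c "
from h import *
from rig import telemetry
s=telemetry.sense();go(s,632.5,68.8,109.5,np.radians(31.6))"
```

```text
comp [ 303  181   34  102 1856] px [320. 181.] [320. 282.] len 67.7 mid [632.6  68.9 137. ] ang 31.099999999999994 yaw 30.8
27.82 [632.691  68.786 169.262] yaw 30.7 F [-0.193  0.169 -0.254] M [ 0.02   0.038 -0.027] op 0.348 g 0.0 q6 1.1403148078266565
dp [-0.005 -0.003  1.494] rot [ 0.   -0.01 -0.14] rows>= 2.0
```

Emit:
{"name": "play_rows", "arguments": {"dp": [[0,0,0.7],[0,0,1.3],[0,0,1.48],[0,0,1.48]], "rot": [[0,0,-0.1],[0,0,-0.1],[0,0,-0.1],[0,0,-0.1]]}}

```text
clock: 28.15
eef_pos: [630.9, 68.6, 107.7]
tcp_rot: [-3.14, 0.004, 0.548]
contact_force: [-0.2, 0.3, 0.5]
opening: 0.349
grasp_force: 0.0
```

Emit:
{"name": "play_rows", "arguments": {"dp": [[0,0,0],[0,0,0],[0,0,0],[0,0,0]], "rot": [[0,0,0],[0,0,0],[0,0,0],[0,0,0]], "fingers": 0}}

```text
clock: 28.48
eef_pos: [633.4, 68.7, 110.9]
tcp_rot: [3.14, -0.002, 0.55]
contact_force: [0.8, -1.5, 1.5]
opening: 0.114
grasp_force: 27.7
```

Emit:
{"name": "play_rows", "arguments": {"dp": [[0,0,0.003],[0,0,0.006]], "rot": [[0,0,0.5],[0,0,1.0]]}}

```text
clock: 28.65
eef_pos: [633.4, 68.6, 110.7]
tcp_rot: [3.14, -0.002, 0.443]
contact_force: [1.3, -2.2, 1.5]
opening: 0.115
grasp_force: 27.9
```

```bash
python3 st.py
```

```text
28.65 [633.413  68.647 110.713] yaw 25.4 F [ 1.251 -2.161  1.521] M [-0.197 -0.151  0.124] op 0.115 g 27.89908915758133 q6 1.2338503055571093
```

Emit:
{"name": "play_rows", "arguments": {"dp": [[0,0,0.003],[0,0,0.006]], "rot": [[0,0,0.5],[0,0,1.0]]}}

```text
clock: 28.82
eef_pos: [633.5, 68.6, 110.5]
tcp_rot: [3.14, -0.002, 0.338]
contact_force: [0.6, -1.8, 1.3]
opening: 0.114
grasp_force: 28.0
```

```bash
python3 st.py
```

```text
28.82 [633.456  68.572 110.524] yaw 19.4 F [ 0.574 -1.76   1.287] M [-0.356 -0.154  0.222] op 0.114 g 27.97391563653946 q6 1.3388416538542887
```

Emit:
{"name": "play_rows", "arguments": {"dp": [[0,0,0.003],[0,0,0.005]], "rot": [[0,0,0.4],[0,0,0.8]]}}

```text
clock: 28.98
eef_pos: [633.5, 68.4, 110.4]
tcp_rot: [3.141, -0.002, 0.255]
contact_force: [1.7, -3.5, 1.5]
opening: 0.111
grasp_force: 28.0
```

```bash
python3 st.py
```

```text
28.98 [633.506  68.447 110.357] yaw 14.6 F [ 1.748 -3.505  1.474] M [-0.395 -0.195  0.215] op 0.111 g 27.971758508901985 q6 1.4221266376504278
```

Emit:
{"name": "play_rows", "arguments": {"dp": [[0,0,0.003],[0,0,0.005]], "rot": [[0,0,0.4],[0,0,0.8]]}}

```text
clock: 29.15
eef_pos: [633.6, 68.4, 110.3]
tcp_rot: [3.141, -0.003, 0.171]
contact_force: [0.9, -3.3, 2.3]
opening: 0.114
grasp_force: 28.3
```

```bash
python3 st.py
```

```text
29.15 [633.589  68.357 110.276] yaw 9.8 F [ 0.87  -3.286  2.341] M [-0.538 -0.109  0.233] op 0.114 g 28.256381687679095 q6 1.5058086593643571
```

Emit:
{"name": "play_rows", "arguments": {"dp": [[0,0,0.003],[0,0,0.005]], "rot": [[0,0,0.4],[0,0,0.8]]}}

```text
clock: 29.32
eef_pos: [633.6, 68.3, 110.2]
tcp_rot: [3.141, -0.003, 0.088]
contact_force: [1.6, -4.2, 3.5]
opening: 0.113
grasp_force: 28.6
```

```bash
python3 st.py
```

```text
29.32 [633.584  68.27  110.161] yaw 5.0 F [ 1.637 -4.202  3.488] M [-0.527 -0.032  0.315] op 0.113 g 28.631126828404376 q6 1.5895014918775672
```

Emit:
{"name": "play_rows", "arguments": {"dp": [[0,0,0.003],[0,0,0.005]], "rot": [[0,0,0.4],[0,0,0.8]]}}

```text
clock: 29.48
eef_pos: [633.6, 68.2, 110.1]
tcp_rot: [3.141, -0.003, 0.004]
contact_force: [-0.0, -5.2, 5.0]
opening: 0.113
grasp_force: 29.3
```

```bash
python3 st.py
```

```text
29.48 [633.577  68.178 110.065] yaw 0.2 F [-0.046 -5.2    5.045] M [-0.683  0.044  0.389] op 0.113 g 29.322733880690066 q6 1.6731821505328002
```

Emit:
{"name": "play_rows", "arguments": {"dp": [[0,0,0],[0,0,0],[0,0,-0.5],[0,0,-1.4],[0,0,-1.5]], "rot": [[0,0,0],[0,0,0],[0,0,0],[0,0,0],[0,0,0]], "fingers": 0.35}}

```text
clock: 29.9
eef_pos: [635.1, 69.3, 173.7]
tcp_rot: [-3.141, -0.007, 0.007]
contact_force: [1.3, 0.8, 0.6]
opening: 0.353
grasp_force: 0.0
```

```bash
python3 st.py; python3 -c "
from h import *
from rig import telemetry
s=dict(telemetry.sense());s['eef_pos']=np.array([632.7,68.7,168]);go(s,455,-30.5,168,np.radians(-30.3))"
```

```text
29.9 [635.065  69.322 173.738] yaw 0.4 F [1.266 0.827 0.607] M [ 0.021 -0.082 -0.011] op 0.353 g 0.0 q6 1.6700595034466996
dp [-4.459  2.45  -0.032] rot [-0.03 -0.06  5.11] rows>= 5.0
```

Emit:
{"name": "play_rows", "arguments": {"dp": [[-0.89,0.49,0],[-1.78,0.98,0],[-2.67,1.47,0],[-3.56,1.96,0],[-4.45,2.45,0]], "rot": [[0,0,1.0],[0,0,2.0],[0,0,3.0],[0,0,4.1],[0,0,5.1]]}}

```text
clock: 30.32
eef_pos: [453.3, -30.5, 168.5]
tcp_rot: [-3.141, -0.0, -0.533]
contact_force: [0.5, -0.8, 0.9]
opening: 0.347
grasp_force: 0.0
```

Emit:
{"name": "play_rows", "arguments": {"dp": [[0,0,0],[0,0,0],[0,0,0]], "rot": [[0,0,0],[0,0,0],[0,0,0]]}}

```text
clock: 30.57
eef_pos: [456.0, -30.2, 169.1]
tcp_rot: [-3.14, -0.002, -0.528]
contact_force: [0.9, 0.2, 0.5]
opening: 0.353
grasp_force: 0.0
```

```bash
python3 look.py 137 w4d; python3 st.py; python3 -c "
from h import *
from rig import telemetry
s=telemetry.sense();go(s,455,-30.8,110,np.radians(-30.4))"
```

```text
comp [ 305  182   34  101 1799] px [321. 282.] [322. 182.] len 66.9 mid [454.9 -32.2 137. ] ang 149.2 yaw -30.2
30.62 [456.377 -29.942 169.017] yaw -30.2 F [ 0.727 -0.168  0.497] M [ 0.034 -0.011  0.005] op 0.351 g 0.0 q6 2.0288562155296033
dp [-0.022  0.038  1.475] rot [-0.01 -0.02  0.03] rows>= 2.0
```

Emit:
{"name": "play_rows", "arguments": {"dp": [[-0.02,0.04,0.7],[-0.02,0.04,1.3],[-0.02,0.04,1.47],[-0.02,0.04,1.47]], "rot": [[0,0,0.05],[0,0,0.05],[0,0,0.05],[0,0,0.05]]}}

```text
clock: 30.95
eef_pos: [453.0, -30.6, 108.0]
tcp_rot: [3.14, 0.003, -0.532]
contact_force: [0.6, 0.6, 0.0]
opening: 0.354
grasp_force: 0.0
```

Emit:
{"name": "play_rows", "arguments": {"dp": [[0,0,0],[0,0,0],[0,0,0],[0,0,0]], "rot": [[0,0,0],[0,0,0],[0,0,0],[0,0,0]], "fingers": 0}}

```text
clock: 31.28
eef_pos: [454.6, -31.0, 110.5]
tcp_rot: [-3.14, -0.002, -0.534]
contact_force: [2.3, 3.2, -1.4]
opening: 0.112
grasp_force: 27.2
```

Emit:
{"name": "play_rows", "arguments": {"dp": [[0,0,0.003],[0,0,0.006]], "rot": [[0,0,0.5],[0,0,1.0]]}}

```text
clock: 31.45
eef_pos: [454.5, -31.1, 110.3]
tcp_rot: [-3.14, -0.002, -0.64]
contact_force: [2.0, 1.6, 0.0]
opening: 0.115
grasp_force: 27.8
```

```bash
python3 st.py
```

```text
31.45 [454.471 -31.081 110.28 ] yaw -36.7 F [2.049 1.609 0.02 ] M [ 0.33  -0.248  0.271] op 0.115 g 27.805708050727844 q6 2.1394380198165406
```

Emit:
{"name": "play_rows", "arguments": {"dp": [[0,0,0.003],[0,0,0.006]], "rot": [[0,0,0.5],[0,0,1.0]]}}

```text
clock: 31.62
eef_pos: [454.4, -31.1, 110.1]
tcp_rot: [-3.14, -0.002, -0.745]
contact_force: [0.9, 1.5, 3.3]
opening: 0.111
grasp_force: 28.4
```

```bash
python3 st.py
```

```text
31.62 [454.449 -31.134 110.148] yaw -42.7 F [0.877 1.491 3.266] M [ 0.19  -0.044  0.308] op 0.111 g 28.374151289463043 q6 2.2443793232990745
```

Emit:
{"name": "play_rows", "arguments": {"dp": [[0,0,0.003],[0,0,0.005]], "rot": [[0,0,0.4],[0,0,0.8]]}}

```text
clock: 31.78
eef_pos: [454.4, -31.2, 110.1]
tcp_rot: [-3.14, -0.002, -0.828]
contact_force: [0.2, 0.7, 4.4]
opening: 0.115
grasp_force: 28.9
```

```bash
python3 st.py
```

```text
31.78 [454.428 -31.206 110.062] yaw -47.5 F [0.215 0.692 4.428] M [0.241 0.012 0.378] op 0.115 g 28.942915499210358 q6 2.3276366940049433
```

Emit:
{"name": "play_rows", "arguments": {"dp": [[0,0,0],[0,0,0],[0,0,-0.5],[0,0,-1.4],[0,0,-1.5]], "rot": [[0,0,0],[0,0,0],[0,0,0],[0,0,0],[0,0,0]], "fingers": 0.35}}

```text
clock: 32.2
eef_pos: [455.8, -31.4, 173.3]
tcp_rot: [-3.138, -0.004, -0.826]
contact_force: [1.6, -0.9, 0.2]
opening: 0.355
grasp_force: 0.0
```

```bash
python3 st.py; python3 -c "
from h import *
from rig import telemetry
s=dict(telemetry.sense());s['eef_pos']=np.array([454.3,-31,168]);go(s,493.3,107.6,168,np.radians(77))
go(s,592.4,-70.6,168,np.radians(-50.6))"
```

```text
32.2 [455.841 -31.43  173.272] yaw -47.3 F [ 1.568 -0.857  0.246] M [ 0.043 -0.041  0.039] op 0.355 g 0.0 q6 2.324588725696522
dp [-1.886 -3.066  0.004] rot [ 2.000e-02 -6.000e-02 -2.072e+01] rows>= 18.0
dp [ 3.068 -1.867  0.02 ] rot [-0.04 -0.04  0.55] rows>= 4.0
```

Emit:
{"name": "play_rows", "arguments": {"dp": [[0.77,-0.47,0],[1.53,-0.93,0],[2.3,-1.4,0],[3.07,-1.87,0],[3.07,-1.87,0]], "rot": [[0,0,0.2],[0,0,0.4],[0,0,0.5],[0,0,0.5],[0,0,0.5]]}}

```text
clock: 32.62
eef_pos: [597.7, -72.6, 169.4]
tcp_rot: [-3.138, -0.004, -0.879]
contact_force: [-1.1, 1.0, 0.1]
opening: 0.351
grasp_force: 0.0
```

Emit:
{"name": "play_rows", "arguments": {"dp": [[0,0,0],[0,0,0],[0,0,0]], "rot": [[0,0,0],[0,0,0],[0,0,0]]}}

```text
clock: 32.87
eef_pos: [590.3, -70.6, 168.7]
tcp_rot: [3.141, 0.001, -0.879]
contact_force: [-0.4, 0.1, -0.2]
opening: 0.35
grasp_force: 0.0
```

```bash
python3 look.py 137 w3d; python3 st.py; python3 -c "
from h import *
from rig import telemetry
s=telemetry.sense();go(s,592.4,-70.6,110,np.radians(-50.6))"
```

```text
comp [ 300  178   35  102 1881] px [317. 279.] [317. 178.] len 66.9 mid [592.2 -72.8 137. ] ang 129.5 yaw -50.4
32.92 [590.428 -70.594 168.886] yaw -50.4 F [-0.365  0.095 -0.769] M [ 0.059  0.019 -0.055] op 0.351 g 0.0 q6 2.3281754976477025
dp [ 0.032 -0.039  1.472] rot [0.01 0.01 0.04] rows>= 2.0
```

Emit:
{"name": "play_rows", "arguments": {"dp": [[0.03,-0.03,0.7],[0.03,-0.03,1.3],[0.03,-0.03,1.46],[0.03,-0.03,1.46]], "rot": [[0,0,0],[0,0,0],[0,0,0],[0,0,0]]}}

```text
clock: 33.25
eef_pos: [591.2, -70.6, 109.0]
tcp_rot: [3.139, 0.003, -0.879]
contact_force: [-0.8, -0.8, 0.4]
opening: 0.351
grasp_force: 0.0
```

Emit:
{"name": "play_rows", "arguments": {"dp": [[0,0,0],[0,0,0],[0,0,0],[0,0,0]], "rot": [[0,0,0],[0,0,0],[0,0,0],[0,0,0]], "fingers": 0}}

```text
clock: 33.58
eef_pos: [593.3, -71.4, 111.8]
tcp_rot: [-3.142, -0.001, -0.879]
contact_force: [-4.0, -3.1, 4.9]
opening: 0.112
grasp_force: 27.4
```

Emit:
{"name": "play_rows", "arguments": {"dp": [[0,0,0.003],[0,0,0.006]], "rot": [[0,0,0.5],[0,0,1.0]]}}

```text
clock: 33.75
eef_pos: [593.2, -71.5, 111.6]
tcp_rot: [3.141, -0.001, -0.986]
contact_force: [-6.6, -3.8, 7.9]
opening: 0.113
grasp_force: 27.9
```

```bash
python3 st.py
```

```text
33.75 [593.226 -71.533 111.586] yaw -56.5 F [-6.564 -3.79   7.859] M [-0.474  0.917  0.14 ] op 0.113 g 27.89593130350113 q6 2.435347204475439
```

Emit:
{"name": "play_rows", "arguments": {"dp": [[0,0,0.003],[0,0,0.006]], "rot": [[0,0,0.5],[0,0,1.0]]}}

```text
clock: 33.92
eef_pos: [593.1, -71.6, 111.5]
tcp_rot: [3.141, -0.001, -1.091]
contact_force: [-7.8, -4.2, 9.6]
opening: 0.105
grasp_force: 28.2
```

```bash
python3 st.py
```

```text
33.92 [593.124 -71.605 111.471] yaw -62.5 F [-7.761 -4.178  9.603] M [-0.61   1.089  0.26 ] op 0.105 g 28.164123594760895 q6 2.540331879807372
```

Emit:
{"name": "play_rows", "arguments": {"dp": [[0,0,0.003],[0,0,0.005]], "rot": [[0,0,0.4],[0,0,0.8]]}}

```text
clock: 34.08
eef_pos: [593.1, -71.6, 111.4]
tcp_rot: [3.141, -0.001, -1.174]
contact_force: [-7.4, -3.3, 10.3]
opening: 0.111
grasp_force: 28.4
```

```bash
python3 st.py
```

```text
34.08 [593.057 -71.645 111.389] yaw -67.3 F [-7.37  -3.277 10.331] M [-0.622  1.204  0.264] op 0.111 g 28.376543819904327 q6 2.623555414733864
```

Emit:
{"name": "play_rows", "arguments": {"dp": [[0,0,0.003],[0,0,0.005]], "rot": [[0,0,0.4],[0,0,0.8]]}}

```text
clock: 34.25
eef_pos: [592.9, -71.7, 111.3]
tcp_rot: [3.141, -0.001, -1.258]
contact_force: [-9.3, -3.3, 12.9]
opening: 0.113
grasp_force: 28.7
```

```bash
python3 st.py
```

```text
34.25 [592.95  -71.721 111.301] yaw -72.1 F [-9.259 -3.311 12.938] M [-0.712  1.27   0.322] op 0.113 g 28.717775344848633 q6 2.7071866868297234
```

Emit:
{"name": "play_rows", "arguments": {"dp": [[0,0,0.003],[0,0,0.005]], "rot": [[0,0,0.4],[0,0,0.7]]}}

```text
clock: 34.42
eef_pos: [592.9, -71.7, 111.2]
tcp_rot: [3.141, -0.001, -1.331]
contact_force: [-8.2, -4.3, 12.6]
opening: 0.112
grasp_force: 29.2
```

```bash
python3 st.py
```

```text
34.42 [592.86  -71.741 111.198] yaw -76.3 F [-8.196 -4.263 12.612] M [-0.655  1.45   0.405] op 0.112 g 29.173858165740967 q6 2.7804966644468205
```

Emit:
{"name": "play_rows", "arguments": {"dp": [[0,0,0],[0,0,0],[0,0,-0.5],[0,0,-1.4],[0,0,-1.5]], "rot": [[0,0,0],[0,0,0],[0,0,0],[0,0,0],[0,0,0]], "fingers": 0.35}}

```text
clock: 34.83
eef_pos: [596.6, -71.2, 174.8]
tcp_rot: [-3.134, -0.002, -1.329]
contact_force: [1.3, -0.2, 0.7]
opening: 0.348
grasp_force: 0.0
```

```bash
python3 st.py; python3 -c "
from h import *
from rig import telemetry
s=dict(telemetry.sense());s['eef_pos']=np.array([593,-71,168]);go(s,493.3,107.6,168,np.radians(77))"
```

```text
34.83 [596.614 -71.164 174.757] yaw -76.1 F [ 1.344 -0.228  0.719] M [ 0.019 -0.044  0.007] op 0.348 g 0.0 q6 2.7781491791099477
dp [-4.932  1.351 -0.022] rot [ 1.000e-02 -1.000e-01 -2.552e+01] rows>= 22.0
```

Emit:
{"name": "play_rows", "arguments": {"dp": [[-0.98,0.27,0],[-1.96,0.54,0],[-2.95,0.81,0],[-3.94,1.08,0],[-4.92,1.35,0]], "rot": [[0,0,-1.0],[0,0,-2.1],[0,0,-3.2],[0,0,-4.3],[0,0,-5.4]]}}

```text
clock: 35.25
eef_pos: [493.4, 108.8, 169.9]
tcp_rot: [-3.14, -0.001, -0.759]
contact_force: [0.8, 0.5, 0.1]
opening: 0.35
grasp_force: 0.0
```

Emit:
{"name": "play_rows", "arguments": {"dp": [[0,0,0],[0,0,0],[0,0,0],[0,0,0],[0,0,0]], "rot": [[0,0,-1.15],[0,0,-2.3],[0,0,-3.45],[0,0,-4.6],[0,0,-5.7]]}}

```text
clock: 35.67
eef_pos: [494.5, 107.8, 169.8]
tcp_rot: [-3.141, -0.001, -0.16]
contact_force: [-0.5, -0.1, 0.1]
opening: 0.351
grasp_force: 0.0
```

Emit:
{"name": "play_rows", "arguments": {"dp": [[0,0,0],[0,0,0],[0,0,0],[0,0,0],[0,0,0]], "rot": [[0,0,-1.15],[0,0,-2.3],[0,0,-3.45],[0,0,-4.6],[0,0,-5.7]]}}

```text
clock: 36.08
eef_pos: [494.5, 107.6, 169.8]
tcp_rot: [-3.142, -0.002, 0.436]
contact_force: [-0.3, -1.1, -0.1]
opening: 0.35
grasp_force: 0.0
```

Emit:
{"name": "play_rows", "arguments": {"dp": [[0,0,0],[0,0,0],[0,0,0],[0,0,0],[0,0,0]], "rot": [[0,0,-1.15],[0,0,-2.3],[0,0,-3.45],[0,0,-4.6],[0,0,-5.7]]}}

```text
clock: 36.5
eef_pos: [494.5, 107.5, 169.8]
tcp_rot: [3.141, -0.001, 1.033]
contact_force: [-0.2, -1.2, -0.6]
opening: 0.349
grasp_force: 0.0
```

Emit:
{"name": "play_rows", "arguments": {"dp": [[0,0,0],[0,0,0],[0,0,0],[0,0,0]], "rot": [[0,0,-1.15],[0,0,-2.3],[0,0,-3.0],[0,0,-3.0]]}}

```text
clock: 36.83
eef_pos: [494.4, 107.5, 169.7]
tcp_rot: [3.14, -0.001, 1.344]
contact_force: [-0.3, -0.0, 0.6]
opening: 0.349
grasp_force: 0.0
```

```bash
python3 look.py 137 w1d; python3 st.py; python3 -c "
from h import *
from rig import telemetry
s=telemetry.sense();go(s,493.3,107.6,110,np.radians(77))"
```

```text
comp [ 302  179   34  101 1847] px [318. 279.] [318. 179.] len 66.8 mid [492.6 110.4 137. ] ang 76.8 yaw 77.0
36.88 [494.335 107.458 169.713] yaw 76.8 F [-0.042  0.16  -0.583] M [-0.029  0.029  0.   ] op 0.348 g 0.0 q6 0.4419483298454923
dp [-0.004 -0.027  1.493] rot [ 0.01 -0.01 -0.04] rows>= 2.0
```

Emit:
{"name": "play_rows", "arguments": {"dp": [[0.01,-0.025,0.7],[0.01,-0.025,1.3],[0.01,-0.025,1.48],[0.01,-0.025,1.48]], "rot": [[0,0,0],[0,0,0],[0,0,0],[0,0,0]]}}

```text
clock: 37.22
eef_pos: [491.7, 107.6, 108.7]
tcp_rot: [-3.138, 0.001, 1.339]
contact_force: [-0.3, 1.2, 0.2]
opening: 0.353
grasp_force: 0.0
```

Emit:
{"name": "play_rows", "arguments": {"dp": [[0,0,0],[0,0,0],[0,0,0],[0,0,0]], "rot": [[0,0,0],[0,0,0],[0,0,0],[0,0,0]], "fingers": 0}}

```text
clock: 37.55
eef_pos: [493.8, 108.0, 111.3]
tcp_rot: [3.14, -0.001, 1.34]
contact_force: [-0.6, 0.3, 2.2]
opening: 0.115
grasp_force: 27.7
```

Emit:
{"name": "play_rows", "arguments": {"dp": [[0,0,0.003],[0,0,0.006]], "rot": [[0,0,0.5],[0,0,1.0]]}}

```text
clock: 37.72
eef_pos: [493.8, 108.0, 111.0]
tcp_rot: [3.14, -0.001, 1.234]
contact_force: [-0.3, 1.2, 4.1]
opening: 0.114
grasp_force: 28.1
```

```bash
python3 st.py
```

```text
37.72 [493.757 107.99  111.046] yaw 70.7 F [-0.265  1.229  4.097] M [0.086 0.163 0.134] op 0.114 g 28.110344409942627 q6 0.5494468809873987
```

Emit:
{"name": "play_rows", "arguments": {"dp": [[0,0,0.003],[0,0,0.006]], "rot": [[0,0,0.5],[0,0,1.0]]}}

```text
clock: 37.88
eef_pos: [493.8, 108.0, 110.9]
tcp_rot: [3.14, -0.001, 1.129]
contact_force: [-0.7, 1.2, 5.9]
opening: 0.113
grasp_force: 28.4
```

```bash
python3 st.py
```

```text
37.88 [493.79  108.005 110.949] yaw 64.7 F [-0.744  1.227  5.946] M [0.078 0.292 0.207] op 0.113 g 28.423290252685547 q6 0.6544166485471513
```

Emit:
{"name": "play_rows", "arguments": {"dp": [[0,0,0.003],[0,0,0.005]], "rot": [[0,0,0.4],[0,0,0.8]]}}

```text
clock: 38.05
eef_pos: [493.8, 108.0, 110.9]
tcp_rot: [3.14, -0.001, 1.046]
contact_force: [-1.7, 0.3, 6.4]
opening: 0.115
grasp_force: 28.7
```

```bash
python3 st.py
```

```text
38.05 [493.78  107.981 110.864] yaw 59.9 F [-1.693  0.291  6.354] M [0.031 0.304 0.288] op 0.115 g 28.65858167409897 q6 0.7376532817936342
```

Emit:
{"name": "play_rows", "arguments": {"dp": [[0,0,0.003],[0,0,0.005]], "rot": [[0,0,0.4],[0,0,0.7]]}}

```text
clock: 38.22
eef_pos: [493.8, 108.0, 110.8]
tcp_rot: [3.14, -0.001, 0.972]
contact_force: [-2.2, 0.6, 8.2]
opening: 0.114
grasp_force: 29.1
```

```bash
python3 st.py
```

```text
38.22 [493.764 108.011 110.761] yaw 55.7 F [-2.187  0.576  8.161] M [0.033 0.462 0.353] op 0.114 g 29.050627648830414 q6 0.8109182422153601
```

Emit:
{"name": "play_rows", "arguments": {"dp": [[0,0,0.003],[0,0,0.004]], "rot": [[0,0,0.3],[0,0,0.6]]}}

```text
clock: 38.38
eef_pos: [493.8, 108.0, 110.7]
tcp_rot: [3.14, -0.001, 0.91]
contact_force: [-1.8, 0.1, 9.0]
opening: 0.114
grasp_force: 29.3
```

```bash
python3 st.py
```

```text
38.38 [493.773 108.019 110.693] yaw 52.2 F [-1.799  0.09   9.   ] M [0.09  0.478 0.399] op 0.114 g 29.332342743873596 q6 0.8730565145350561
```

Emit:
{"name": "play_rows", "arguments": {"dp": [[0,0,0.002],[0,0,0.003]], "rot": [[0,0,0.25],[0,0,0.5]]}}

```text
clock: 38.55
eef_pos: [493.8, 108.0, 110.6]
tcp_rot: [3.14, -0.001, 0.858]
contact_force: [-2.0, 1.6, 10.2]
opening: 0.11
grasp_force: 29.7
```

```bash
python3 st.py
```

```text
38.55 [493.784 107.997 110.642] yaw 49.2 F [-1.959  1.562 10.162] M [0.069 0.58  0.433] op 0.11 g 29.690690338611603 q6 0.9251341167757631
```

Emit:
{"name": "play_rows", "arguments": {"dp": [[0,0,0],[0,0,0],[0,0,-0.5],[0,0,-1.4],[0,0,-1.5]], "rot": [[0,0,0],[0,0,0],[0,0,0],[0,0,0],[0,0,0]], "fingers": 0.35}}

```text
clock: 38.97
eef_pos: [495.7, 108.3, 173.7]
tcp_rot: [3.138, -0.005, 0.859]
contact_force: [1.0, -0.9, 0.8]
opening: 0.35
grasp_force: 0.0
```

```bash
python3 st.py; python3 look.py 137 w1e; python3 -c "
from h import *
from rig import telemetry
s=dict(telemetry.sense());s['eef_pos']=np.array([493.5,107.8,168]);go(s,632.8,68.6,168,np.radians(0.2))"
```

```text
38.97 [495.671 108.305 173.711] yaw 49.2 F [ 0.984 -0.866  0.793] M [ 0.004 -0.071 -0.007] op 0.35 g 0.0 q6 0.9236375096097459
comp [ 301  180   33   99 1731] px [317. 180.] [318. 278.] len 66.8 mid [494.3 110.  137. ] ang 49.900000000000006 yaw 49.2
dp [1.532 3.277 0.021] rot [ 0.01 -0.06  8.17] rows>= 7.0
```

Emit:
{"name": "play_rows", "arguments": {"dp": [[0.38,0.82,0],[0.77,1.64,0],[1.15,2.46,0],[1.53,3.27,0],[1.53,3.27,0]], "rot": [[0,0,1.1],[0,0,2.2],[0,0,3.3],[0,0,4.4],[0,0,5.5]]}}

```text
clock: 39.43
eef_pos: [637.7, 67.0, 168.4]
tcp_rot: [3.14, -0.004, 0.276]
contact_force: [-2.1, -0.4, 0.5]
opening: 0.347
grasp_force: 0.0
```

Emit:
{"name": "play_rows", "arguments": {"dp": [[0,0,0],[0,0,0],[0,0,0],[0,0,0],[0,0,0]], "rot": [[0,0,1.15],[0,0,2.2],[0,0,2.6],[0,0,2.6],[0,0,2.6]]}}

```text
clock: 39.85
eef_pos: [631.7, 68.6, 168.3]
tcp_rot: [3.141, 0.001, 0.013]
contact_force: [0.4, 0.2, -0.4]
opening: 0.348
grasp_force: 0.0
```

```bash
python3 look.py 136 w2e; python3 st.py; python3 -c "
from h import *
from rig import telemetry
s=telemetry.sense();go(s,632.8,68.6,109,np.radians(0.2))"
```

```text
comp [ 304  178   34  103 1865] px [320. 178.] [321. 280.] len 68.0 mid [633.2  67.8 136. ] ang 1.0999999999999943 yaw 0.7
39.9 [631.811  68.642 168.502] yaw 0.7 F [ 0.234 -0.444 -0.226] M [ 0.026 -0.038  0.004] op 0.347 g 0.0 q6 1.6639099254899097
dp [2.600e-02 1.000e-03 1.488e+00] rot [0.   0.01 0.09] rows>= 2.0
```

Emit:
{"name": "play_rows", "arguments": {"dp": [[0.02,0.01,0.7],[0.02,0.01,1.3],[0.02,0.01,1.47],[0.02,0.01,1.47]], "rot": [[0,0,0],[0,0,0],[0,0,0],[0,0,0]]}}

```text
clock: 40.23
eef_pos: [631.1, 68.1, 108.1]
tcp_rot: [3.141, 0.004, 0.012]
contact_force: [0.7, 0.3, 0.1]
opening: 0.353
grasp_force: 0.0
```

Emit:
{"name": "play_rows", "arguments": {"dp": [[0,0,0],[0,0,0],[0,0,0],[0,0,0]], "rot": [[0,0,0],[0,0,0],[0,0,0],[0,0,0]], "fingers": 0}}

```text
clock: 40.57
eef_pos: [633.6, 68.2, 111.5]
tcp_rot: [3.141, -0.002, 0.011]
contact_force: [0.1, -1.6, 0.9]
opening: 0.117
grasp_force: 27.2
```

Emit:
{"name": "play_rows", "arguments": {"dp": [[0,0,0.002],[0,0,0.003]], "rot": [[0,0,0.25],[0,0,0.5]]}}

```text
clock: 40.73
eef_pos: [633.6, 68.1, 111.4]
tcp_rot: [3.141, -0.002, -0.042]
contact_force: [-0.1, -1.3, 2.5]
opening: 0.11
grasp_force: 28.9
```

```bash
python3 st.py
```

```text
40.73 [633.606  68.092 111.411] yaw -2.4 F [-0.143 -1.318  2.473] M [-0.283  0.001  0.462] op 0.11 g 28.861191272735596 q6 1.7181763332947053
```

Emit:
{"name": "play_rows", "arguments": {"dp": [[0,0,0.002],[0,0,0.002]], "rot": [[0,0,0.2],[0,0,0.4]]}}

```text
clock: 40.9
eef_pos: [633.6, 68.1, 111.4]
tcp_rot: [3.141, -0.002, -0.084]
contact_force: [-1.1, -4.0, 6.3]
opening: 0.112
grasp_force: 30.1
```

```bash
python3 st.py
```

```text
40.9 [633.616  68.083 111.36 ] yaw -4.8 F [-1.103 -3.976  6.319] M [-0.451  0.063  0.499] op 0.112 g 30.07762312889099 q6 1.7604145273011191
```

Emit:
{"name": "play_rows", "arguments": {"dp": [[0,0,0],[0,0,0],[0,0,-0.5],[0,0,-1.4],[0,0,-1.5]], "rot": [[0,0,0],[0,0,0],[0,0,0],[0,0,0],[0,0,0]], "fingers": 0.35}}

```text
clock: 41.32
eef_pos: [635.5, 68.8, 175.2]
tcp_rot: [-3.14, -0.006, -0.083]
contact_force: [1.5, -0.2, 0.3]
opening: 0.356
grasp_force: 0.0
```

```bash
python3 st.py; python3 -c "
from h import *
from rig import telemetry
s=dict(telemetry.sense());s['eef_pos']=np.array([633,68.3,168]);go(s,454.3,-31,168,np.radians(-47.5))"
```

```text
41.32 [635.455  68.806 175.168] yaw -4.8 F [ 1.477 -0.232  0.273] M [ 0.016 -0.04  -0.027] op 0.356 g 0.0 q6 1.759116773305506
dp [-4.245  2.846 -0.031] rot [-0.04 -0.05  7.12] rows>= 6.0
```

Emit:
{"name": "play_rows", "arguments": {"dp": [[-0.85,0.57,0],[-1.7,1.14,0],[-2.55,1.7,0],[-3.4,2.27,0],[-4.24,2.84,0]], "rot": [[0,0,1.1],[0,0,2.2],[0,0,3.3],[0,0,4.4],[0,0,5.5]]}}

```text
clock: 41.73
eef_pos: [452.6, -31.1, 170.0]
tcp_rot: [-3.141, -0.0, -0.664]
contact_force: [0.0, -0.4, 1.2]
opening: 0.343
grasp_force: 0.0
```

Emit:
{"name": "play_rows", "arguments": {"dp": [[0,0,0],[0,0,0],[0,0,0],[0,0,0]], "rot": [[0,0,1.1],[0,0,1.6],[0,0,1.6],[0,0,1.6]]}}

```text
clock: 42.07
eef_pos: [454.7, -30.7, 170.4]
tcp_rot: [-3.141, -0.0, -0.825]
contact_force: [0.7, 0.4, -0.0]
opening: 0.351
grasp_force: 0.0
```

```bash
python3 look.py 136 w4e; python3 st.py; python3 -c "
from h import *
from rig import telemetry
s=telemetry.sense();go(s,454.3,-31.2,109.5,np.radians(-47.5))"
```

```text
comp [ 304  180   33  101 1802] px [320. 180.] [320. 280.] len 67.5 mid [453.9 -32.5 136. ] ang 132.8 yaw -47.3
42.12 [454.769 -30.599 170.245] yaw -47.2 F [-0.029 -0.282  0.588] M [ 0.019 -0.03   0.007] op 0.351 g 0.0 q6 2.324593344489482
dp [0.003 0.02  1.519] rot [-0.01 -0.    0.04] rows>= 2.0
```

Emit:
{"name": "play_rows", "arguments": {"dp": [[0,0.02,0.7],[0,0.02,1.3],[0,0.02,1.51],[0,0.02,1.51]], "rot": [[0,0,0],[0,0,0],[0,0,0],[0,0,0]]}}

```text
clock: 42.45
eef_pos: [452.4, -31.0, 107.9]
tcp_rot: [3.139, 0.003, -0.825]
contact_force: [-0.6, 0.1, 0.6]
opening: 0.35
grasp_force: 0.0
```

Emit:
{"name": "play_rows", "arguments": {"dp": [[0,0,0],[0,0,0],[0,0,0],[0,0,0]], "rot": [[0,0,0],[0,0,0],[0,0,0],[0,0,0]], "fingers": 0}}

```text
clock: 42.78
eef_pos: [454.5, -31.3, 110.5]
tcp_rot: [-3.14, -0.001, -0.827]
contact_force: [0.7, 0.9, -2.1]
opening: 0.114
grasp_force: 25.7
```

Emit:
{"name": "play_rows", "arguments": {"dp": [[0,0,0.002],[0,0,0.003]], "rot": [[0,0,0.25],[0,0,0.5]]}}

```text
clock: 42.95
eef_pos: [454.4, -31.3, 110.4]
tcp_rot: [-3.14, -0.001, -0.88]
contact_force: [0.8, 1.6, 0.3]
opening: 0.107
grasp_force: 27.8
```

```bash
python3 st.py
```

```text
42.95 [454.425 -31.299 110.415] yaw -50.4 F [0.822 1.599 0.279] M [ 0.139 -0.025  0.414] op 0.107 g 27.792949676513672 q6 2.378713946360022
```

Emit:
{"name": "play_rows", "arguments": {"dp": [[0,0,0.002],[0,0,0.002]], "rot": [[0,0,0.2],[0,0,0.4]]}}

```text
clock: 43.12
eef_pos: [454.4, -31.3, 110.3]
tcp_rot: [-3.14, -0.001, -0.922]
contact_force: [-0.6, 1.1, 6.3]
opening: 0.114
grasp_force: 29.2
```

```bash
python3 st.py
```

```text
43.12 [454.434 -31.335 110.346] yaw -52.8 F [-0.589  1.087  6.252] M [0.111 0.182 0.41 ] op 0.114 g 29.224963188171387 q6 2.420959787490861
```

Emit:
{"name": "play_rows", "arguments": {"dp": [[0,0,0.002],[0,0,0.003]], "rot": [[0,0,0.25],[0,0,0.5]]}}

```text
clock: 43.28
eef_pos: [454.4, -31.4, 110.2]
tcp_rot: [-3.141, -0.001, -0.975]
contact_force: [-2.6, 1.6, 7.5]
opening: 0.115
grasp_force: 30.4
```

```bash
python3 st.py
```

```text
43.28 [454.364 -31.356 110.235] yaw -55.9 F [-2.564  1.577  7.498] M [0.169 0.319 0.487] op 0.115 g 30.395736694335938 q6 2.4737257255599405
```

Emit:
{"name": "play_rows", "arguments": {"dp": [[0,0,0.001]], "rot": [[0,0,0.2]]}}

```text
clock: 43.37
eef_pos: [454.4, -31.4, 110.2]
tcp_rot: [-3.141, -0.001, -0.996]
contact_force: [-1.4, 2.1, 8.8]
opening: 0.114
grasp_force: 30.8
```

```bash
python3 st.py;python3 -c "
from h import *
from rig import telemetry
s=dict(telemetry.sense());s['eef_pos']=np.array([454.3,-31.1,168]);go(s,593,-71.3,168,np.radians(-76.3))"
```

```text
43.37 [454.352 -31.384 110.227] yaw -57.1 F [-1.411  2.094  8.805] M [0.147 0.307 0.471] op 0.114 g 30.790657997131348 q6 2.494742022030118
dp [ 2.729 -2.364  0.005] rot [-0.01 -0.01  3.21] rows>= 4.0
```

Emit:
{"name": "play_rows", "arguments": {"dp": [[0,0,0],[0,0,0],[0,0,-0.5],[0,0,-1.3],[0,0,-1.45]], "rot": [[0,0,0],[0,0,0],[0,0,0],[0,0,0],[0,0,0]], "fingers": 0.35}}

```text
clock: 43.78
eef_pos: [455.6, -31.5, 170.8]
tcp_rot: [-3.138, -0.003, -0.995]
contact_force: [0.5, -0.0, 0.9]
opening: 0.352
grasp_force: 0.0
```

Emit:
{"name": "play_rows", "arguments": {"dp": [[0.68,-0.59,0],[1.36,-1.18,0],[2.04,-1.77,0],[2.73,-2.36,0],[2.73,-2.36,0]], "rot": [[0,0,0.8],[0,0,1.6],[0,0,2.4],[0,0,3.2],[0,0,3.2]]}}

```text
clock: 44.2
eef_pos: [598.5, -73.2, 167.4]
tcp_rot: [-3.137, -0.002, -1.335]
contact_force: [-1.1, 0.3, 1.0]
opening: 0.346
grasp_force: 0.0
```

Emit:
{"name": "play_rows", "arguments": {"dp": [[0,0,0],[0,0,0],[0,0,0],[0,0,0]], "rot": [[0,0,0],[0,0,0],[0,0,0],[0,0,0]]}}

```text
clock: 44.53
eef_pos: [591.3, -71.1, 167.3]
tcp_rot: [3.141, 0.0, -1.329]
contact_force: [-0.2, -0.2, -0.4]
opening: 0.349
grasp_force: 0.0
```

```bash
python3 look.py 136 w3e; python3 st.py; python3 -c "
from h import *
from rig import telemetry
s=telemetry.sense();go(s,592.6,-71.2,110,np.radians(-76.3))"
```

```text
comp [ 301  180   35  102 1868] px [317. 180.] [318. 281.] len 67.1 mid [591.3 -73.7 136. ] ang 104.5 yaw -76.1
44.58 [591.543 -71.185 167.484] yaw -76.2 F [-0.115  0.585 -0.16 ] M [-0.003  0.011 -0.026] op 0.35 g 0.0 q6 2.7776658058772883
dp [ 0.007 -0.026  1.437] rot [0.   0.   0.02] rows>= 2.0
```

Emit:
{"name": "play_rows", "arguments": {"dp": [[0,-0.02,0.7],[0,-0.02,1.3],[0,-0.02,1.43],[0,-0.02,1.43]], "rot": [[0,0,0],[0,0,0],[0,0,0],[0,0,0]]}}

```text
clock: 44.92
eef_pos: [591.5, -70.9, 108.8]
tcp_rot: [3.138, 0.001, -1.329]
contact_force: [-0.9, -0.3, -0.0]
opening: 0.351
grasp_force: 0.0
```

Emit:
{"name": "play_rows", "arguments": {"dp": [[0,0,0],[0,0,0],[0,0,0],[0,0,0]], "rot": [[0,0,0],[0,0,0],[0,0,0],[0,0,0]], "fingers": 0}}

```text
clock: 45.25
eef_pos: [592.7, -71.5, 111.4]
tcp_rot: [3.141, -0.0, -1.329]
contact_force: [-5.7, -1.9, 2.7]
opening: 0.114
grasp_force: 23.4
```

Emit:
{"name": "play_rows", "arguments": {"dp": [[0,0,0.002],[0,0,0.003]], "rot": [[0,0,0.25],[0,0,0.5]]}}

```text
clock: 45.42
eef_pos: [592.7, -71.6, 111.4]
tcp_rot: [3.141, -0.001, -1.382]
contact_force: [-5.7, -0.8, 4.4]
opening: 0.118
grasp_force: 27.6
```

```bash
python3 st.py
```

```text
45.42 [592.714 -71.576 111.376] yaw -79.2 F [-5.674 -0.809  4.424] M [-0.273  0.856  0.425] op 0.118 g 27.580177187919617 q6 2.831454847943203
```

Emit:
{"name": "play_rows", "arguments": {"dp": [[0,0,0.002],[0,0,0.002]], "rot": [[0,0,0.15],[0,0,0.3]]}}

```text
clock: 45.58
eef_pos: [592.7, -71.6, 111.4]
tcp_rot: [3.141, -0.001, -1.413]
contact_force: [-5.3, -0.4, 3.9]
opening: 0.113
grasp_force: 28.3
```

```bash
python3 st.py
```

```text
45.58 [592.671 -71.572 111.376] yaw -81.0 F [-5.259 -0.404  3.941] M [-0.264  0.928  0.468] op 0.113 g 28.304217159748077 q6 2.862536294419414
```

Emit:
{"name": "play_rows", "arguments": {"dp": [[0,0,0.001],[0,0,0.002]], "rot": [[0,0,0.15],[0,0,0.3]]}}

```text
clock: 45.75
eef_pos: [592.6, -71.6, 111.3]
tcp_rot: [3.141, -0.001, -1.445]
contact_force: [-6.1, -1.6, 5.4]
opening: 0.117
grasp_force: 29.5
```

```bash
python3 st.py; python3 -c "
from h import *
from rig import telemetry
s=dict(telemetry.sense());s['eef_pos']=np.array([592.4,-71.3,168]);go(s,493.5,107.8,168,np.radians(49.2))"
```

```text
45.75 [592.633 -71.582 111.312] yaw -82.8 F [-6.092 -1.588  5.444] M [-0.292  0.96   0.476] op 0.117 g 29.545360207557678 q6 2.8938639517333304
dp [-4.753e+00  1.890e+00 -2.000e-03] rot [ 1.0e-02  0.0e+00 -2.2e+01] rows>= 19.0
```

Emit:
{"name": "play_rows", "arguments": {"dp": [[0,0,0],[0,0,0],[0,0,-0.5],[0,0,-1.3],[0,0,-1.45]], "rot": [[0,0,0],[0,0,0],[0,0,0],[0,0,0],[0,0,0]], "fingers": 0.35}}

```text
clock: 46.17
eef_pos: [596.1, -71.5, 172.8]
tcp_rot: [-3.135, -0.002, -1.445]
contact_force: [2.1, 0.6, 0.3]
opening: 0.354
grasp_force: 0.0
```

Emit:
{"name": "play_rows", "arguments": {"dp": [[-0.95,0.38,0],[-1.9,0.76,0],[-2.85,1.13,0],[-3.8,1.51,0],[-4.75,1.89,0]], "rot": [[0,0,-1.0],[0,0,-2.1],[0,0,-3.2],[0,0,-4.3],[0,0,-5.4]]}}

```text
clock: 46.58
eef_pos: [493.9, 109.2, 168.5]
tcp_rot: [-3.14, -0.001, -0.874]
contact_force: [0.8, -0.0, -0.7]
opening: 0.35
grasp_force: 0.0
```

Emit:
{"name": "play_rows", "arguments": {"dp": [[0,0,0],[0,0,0],[0,0,0],[0,0,0],[0,0,0]], "rot": [[0,0,-1.15],[0,0,-2.3],[0,0,-3.45],[0,0,-4.6],[0,0,-5.7]]}}

```text
clock: 47.0
eef_pos: [494.9, 108.2, 168.5]
tcp_rot: [-3.141, -0.002, -0.276]
contact_force: [0.4, -0.2, 0.3]
opening: 0.347
grasp_force: 0.0
```

Emit:
{"name": "play_rows", "arguments": {"dp": [[0,0,0],[0,0,0],[0,0,0],[0,0,0],[0,0,0]], "rot": [[0,0,-1.15],[0,0,-2.3],[0,0,-3.45],[0,0,-4.6],[0,0,-5.7]]}}

```text
clock: 47.42
eef_pos: [495.0, 108.0, 168.4]
tcp_rot: [3.142, -0.002, 0.321]
contact_force: [-0.9, -0.4, -0.1]
opening: 0.35
grasp_force: 0.0
```

Emit:
{"name": "play_rows", "arguments": {"dp": [[0,0,0],[0,0,0],[0,0,0],[0,0,0],[0,0,0]], "rot": [[0,0,-1.15],[0,0,-2.3],[0,0,-3.45],[0,0,-4.6],[0,0,-5.2]]}}

```text
clock: 47.83
eef_pos: [495.0, 108.0, 168.4]
tcp_rot: [3.141, -0.001, 0.866]
contact_force: [0.6, 0.9, 0.5]
opening: 0.348
grasp_force: 0.0
```

Emit:
{"name": "play_rows", "arguments": {"dp": [[0,0,0],[0,0,0]], "rot": [[0,0,0],[0,0,0]]}}

```text
clock: 48.0
eef_pos: [494.8, 107.9, 168.2]
tcp_rot: [3.141, -0.001, 0.857]
contact_force: [0.7, -0.3, -0.5]
opening: 0.353
grasp_force: 0.0
```

```bash
python3 look.py 136 w1f; python3 st.py; python3 -c "
from h import *
from rig import telemetry
s=telemetry.sense();go(s,493.5,107.8,109.5,np.radians(49.2))"
```

```text
comp [ 302  180   34  102 1843] px [317. 180.] [319. 281.] len 67.5 mid [494.  109.8 136. ] ang 50.19999999999999 yaw 49.1
48.05 [494.673 107.877 168.158] yaw 49.1 F [ 0.213 -0.183 -0.394] M [0.033 0.044 0.029] op 0.345 g 0.0 q6 0.9260010207985194
dp [-0.022 -0.022  1.466] rot [ 0.   -0.01 -0.02] rows>= 2.0
```

Emit:
{"name": "play_rows", "arguments": {"dp": [[-0.02,-0.02,0.7],[-0.02,-0.02,1.3],[-0.02,-0.02,1.45],[-0.02,-0.02,1.45]], "rot": [[0,0,0],[0,0,0],[0,0,0],[0,0,0]]}}

```text
clock: 48.38
eef_pos: [492.0, 107.4, 108.5]
tcp_rot: [-3.14, 0.003, 0.858]
contact_force: [0.1, -0.3, -0.2]
opening: 0.351
grasp_force: 0.0
```

Emit:
{"name": "play_rows", "arguments": {"dp": [[0,0,0],[0,0,0],[0,0,0],[0,0,0]], "rot": [[0,0,0],[0,0,0],[0,0,0],[0,0,0]], "fingers": 0}}

```text
clock: 48.72
eef_pos: [493.8, 108.0, 110.9]
tcp_rot: [3.141, -0.001, 0.859]
contact_force: [-1.9, 1.4, 3.1]
opening: 0.112
grasp_force: 23.4
```

Emit:
{"name": "play_rows", "arguments": {"dp": [[0,0,0.002],[0,0,0.003]], "rot": [[0,0,0.25],[0,0,0.5]]}}

```text
clock: 48.88
eef_pos: [493.8, 108.0, 110.9]
tcp_rot: [3.141, -0.001, 0.806]
contact_force: [-2.3, 2.5, 4.4]
opening: 0.116
grasp_force: 28.1
```

```bash
python3 st.py
```

```text
48.88 [493.828 107.976 110.854] yaw 46.2 F [-2.317  2.524  4.414] M [0.353 0.345 0.45 ] op 0.116 g 28.100694715976715 q6 0.9771028438707524
```

Emit:
{"name": "play_rows", "arguments": {"dp": [[0,0,0.001],[0,0,0.002]], "rot": [[0,0,0.15],[0,0,0.3]]}}

```text
clock: 49.05
eef_pos: [493.8, 108.0, 110.8]
tcp_rot: [3.141, -0.001, 0.775]
contact_force: [-2.4, 1.9, 5.9]
opening: 0.116
grasp_force: 29.0
```

```bash
python3 st.py
```

```text
49.05 [493.803 107.998 110.811] yaw 44.4 F [-2.392  1.891  5.901] M [0.263 0.402 0.5  ] op 0.116 g 29.01880234479904 q6 1.0082129602849261
```

Emit:
{"name": "play_rows", "arguments": {"dp": [[0,0,0],[0,0,0],[0,0,-0.5],[0,0,-1.3],[0,0,-1.45]], "rot": [[0,0,0],[0,0,0],[0,0,0],[0,0,0],[0,0,0]], "fingers": 0.35}}

```text
clock: 49.47
eef_pos: [495.4, 108.0, 171.5]
tcp_rot: [3.139, -0.004, 0.775]
contact_force: [1.2, -0.5, 0.6]
opening: 0.351
grasp_force: 0.0
```

```bash
python3 -c "
from h import *
from rig import telemetry
s=dict(telemetry.sense());s['eef_pos']=np.array([493.5,107.8,168]);go(s,632.8,68.4,168,np.radians(-4.6))"
```

```text
dp [1.798 3.141 0.017] rot [ 0.01 -0.05  8.17] rows>= 7.0
```

Emit:
{"name": "play_rows", "arguments": {"dp": [[0.45,0.79,0],[0.9,1.57,0],[1.35,2.36,0],[1.8,3.14,0],[1.8,3.14,0]], "rot": [[0,0,1.1],[0,0,2.2],[0,0,3.3],[0,0,4.4],[0,0,5.5]]}}

```text
clock: 49.88
eef_pos: [638.7, 66.5, 167.9]
tcp_rot: [3.14, -0.005, 0.192]
contact_force: [-1.0, 0.1, 0.9]
opening: 0.352
grasp_force: 0.0
```

Emit:
{"name": "play_rows", "arguments": {"dp": [[0,0,0],[0,0,0],[0,0,0],[0,0,0],[0,0,0]], "rot": [[0,0,1.15],[0,0,2.2],[0,0,2.6],[0,0,2.6],[0,0,2.6]]}}

```text
clock: 50.3
eef_pos: [632.6, 68.2, 167.6]
tcp_rot: [3.141, -0.0, -0.071]
contact_force: [0.2, -0.2, -0.3]
opening: 0.348
grasp_force: 0.0
```

```bash
python3 look.py 136 w2f; python3 st.py; python3 -c "
from h import *
from rig import telemetry
s=telemetry.sense();go(s,632.8,68.4,109.5,np.radians(-4.6))"
```

```text
comp [ 303  180   34  102 1925] px [319. 180.] [320. 281.] len 67.2 mid [633.4  67.5 136. ] ang 176.3 yaw -4.1
50.35 [632.556  68.255 167.593] yaw -4.1 F [-0.176 -0.535  0.525] M [0.061 0.046 0.007] op 0.349 g 0.0 q6 1.7471165953533285
dp [ 0.006 -0.004  1.452] rot [ 0.   -0.    0.09] rows>= 2.0
```

Emit:
{"name": "play_rows", "arguments": {"dp": [[0,0,0.7],[0,0,1.3],[0,0,1.44],[0,0,1.44]], "rot": [[0,0,0.05],[0,0,0.05],[0,0,0.05],[0,0,0.05]]}}

```text
clock: 50.68
eef_pos: [631.1, 68.2, 108.3]
tcp_rot: [3.141, 0.004, -0.077]
contact_force: [-0.9, 0.1, 0.6]
opening: 0.349
grasp_force: 0.0
```

Emit:
{"name": "play_rows", "arguments": {"dp": [[0,0,0],[0,0,0],[0,0,0],[0,0,0]], "rot": [[0,0,0],[0,0,0],[0,0,0],[0,0,0]], "fingers": 0}}

```text
clock: 51.02
eef_pos: [633.3, 68.1, 111.4]
tcp_rot: [3.141, -0.002, -0.078]
contact_force: [0.3, -2.6, 2.4]
opening: 0.115
grasp_force: 24.8
```

Emit:
{"name": "play_rows", "arguments": {"dp": [[0,0,0.001],[0,0,0.002]], "rot": [[0,0,0.2],[0,0,0.4]]}}

```text
clock: 51.18
eef_pos: [633.4, 68.1, 111.3]
tcp_rot: [3.141, -0.002, -0.122]
contact_force: [-0.4, -4.1, 6.3]
opening: 0.109
grasp_force: 30.4
```

```bash
python3 st.py; python3 -c "
from h import *
from rig import telemetry
s=dict(telemetry.sense());s['eef_pos']=np.array([633,68.3,168]);go(s,454.3,-31,168,np.radians(-57))"
```

```text
51.18 [633.38   68.09  111.289] yaw -7.0 F [-0.393 -4.064  6.268] M [-0.529  0.132  0.472] op 0.109 g 30.40365368127823 q6 1.7978954606982025
dp [-4.133  3.006 -0.008] rot [-0.01 -0.02  8.34] rows>= 7.0
```

w2 is still firm at 0.47 N m. Next I check w4.

Emit:
{"name": "play_rows", "arguments": {"dp": [[0,0,0],[0,0,0],[0,0,-0.5],[0,0,-1.3],[0,0,-1.45]], "rot": [[0,0,0],[0,0,0],[0,0,0],[0,0,0],[0,0,0]], "fingers": 0.35}}

```text
clock: 51.6
eef_pos: [634.7, 68.9, 172.2]
tcp_rot: [-3.14, -0.005, -0.12]
contact_force: [0.6, -0.0, 0.3]
opening: 0.35
grasp_force: 0.0
```

Emit:
{"name": "play_rows", "arguments": {"dp": [[-0.83,0.6,0],[-1.65,1.2,0],[-2.48,1.8,0],[-3.3,2.4,0],[-4.13,3.0,0]], "rot": [[0,0,1.1],[0,0,2.2],[0,0,3.3],[0,0,4.4],[0,0,5.5]]}}

```text
clock: 52.02
eef_pos: [452.4, -31.3, 167.8]
tcp_rot: [-3.141, -0.0, -0.702]
contact_force: [0.4, -0.9, 1.4]
opening: 0.352
grasp_force: 0.0
```

Emit:
{"name": "play_rows", "arguments": {"dp": [[0,0,0],[0,0,0],[0,0,0],[0,0,0],[0,0,0]], "rot": [[0,0,1.1],[0,0,2.2],[0,0,2.8],[0,0,2.8],[0,0,2.8]]}}

```text
clock: 52.43
eef_pos: [454.2, -30.9, 168.1]
tcp_rot: [-3.141, 0.0, -0.987]
contact_force: [0.5, 0.3, -0.4]
opening: 0.35
grasp_force: 0.0
```

```bash
python3 look.py 136 w4f; python3 st.py; python3 -c "
from h import *
from rig import telemetry
s=telemetry.sense();go(s,454.2,-31.3,109.5,np.radians(-57))"
```

```text
comp [ 303  180   34  102 1818] px [319. 180.] [321. 281.] len 67.4 mid [453.6 -33.2 136. ] ang 124.7 yaw -56.6
52.48 [454.252 -30.828 167.995] yaw -56.5 F [-0.182  0.992 -0.222] M [-0.014  0.012 -0.042] op 0.349 g 0.0 q6 2.486265808284656
dp [0.009 0.008 1.462] rot [-0.    0.    0.08] rows>= 2.0
```

Emit:
{"name": "play_rows", "arguments": {"dp": [[0,0.01,0.7],[0,0.01,1.3],[0,0.01,1.45],[0,0.01,1.45]], "rot": [[0,0,0],[0,0,0],[0,0,0],[0,0,0]]}}

```text
clock: 52.82
eef_pos: [452.5, -31.0, 108.5]
tcp_rot: [3.139, 0.002, -0.988]
contact_force: [-1.2, -0.5, 0.7]
opening: 0.351
grasp_force: 0.0
```

Emit:
{"name": "play_rows", "arguments": {"dp": [[0,0,0],[0,0,0],[0,0,0],[0,0,0]], "rot": [[0,0,0],[0,0,0],[0,0,0],[0,0,0]], "fingers": 0}}

```text
clock: 53.15
eef_pos: [454.4, -31.3, 110.9]
tcp_rot: [-3.141, -0.001, -0.989]
contact_force: [-1.0, -1.2, 1.2]
opening: 0.113
grasp_force: 22.1
```

Emit:
{"name": "play_rows", "arguments": {"dp": [[0,0,0.001],[0,0,0.002]], "rot": [[0,0,0.2],[0,0,0.4]]}}

```text
clock: 53.32
eef_pos: [454.3, -31.3, 110.8]
tcp_rot: [-3.141, -0.001, -1.033]
contact_force: [-1.1, -0.5, 8.1]
opening: 0.111
grasp_force: 29.2
```

```bash
python3 st.py; python3 -c "
from h import *
from rig import telemetry
s=dict(telemetry.sense());s['eef_pos']=np.array([454.3,-31.1,168]);go(s,592.6,-71.4,168,np.radians(-82.5))"
```

```text
53.32 [454.319 -31.291 110.771] yaw -59.2 F [-1.083 -0.475  8.11 ] M [-0.109  0.385  0.543] op 0.111 g 29.17574644088745 q6 2.531721744092659
dp [ 2.637 -2.452  0.005] rot [-0.01 -0.01  3.89] rows>= 4.0
```

Emit:
{"name": "play_rows", "arguments": {"dp": [[0,0,0],[0,0,0],[0,0,-0.5],[0,0,-1.3],[0,0,-2.0]], "rot": [[0,0,0],[0,0,0],[0,0,0],[0,0,0],[0,0,0]], "fingers": 0.35}}

```text
clock: 53.73
eef_pos: [453.3, -31.1, 190.8]
tcp_rot: [3.141, 0.001, -1.032]
contact_force: [1.5, -0.6, -1.0]
opening: 0.352
grasp_force: 0.0
```

Emit:
{"name": "play_rows", "arguments": {"dp": [[0,0,-0.8],[0,0,-1.6],[0,0,-2.4],[0,0,-2.5],[0,0,-2.5]], "rot": [[0,0,0],[0,0,0],[0,0,0],[0,0,0],[0,0,0]]}}

```text
clock: 54.15
eef_pos: [455.1, -31.3, 292.1]
tcp_rot: [-3.137, -0.003, -1.031]
contact_force: [0.5, -1.0, -1.1]
opening: 0.351
grasp_force: 0.0
```

```bash
python3 st.py
python3 - <<'E'
from rig import optics
import cv2
cv2.imwrite("pics/fin.png",optics.grab_frame("side")["color"][:,:,::-1])
E
```

```text
54.15 [455.136 -31.267 292.134] yaw -59.1 F [ 0.496 -0.99  -1.101] M [-0.021 -0.019  0.019] op 0.351 g 0.0 q6 2.530204656691411
```

View pics/fin.png

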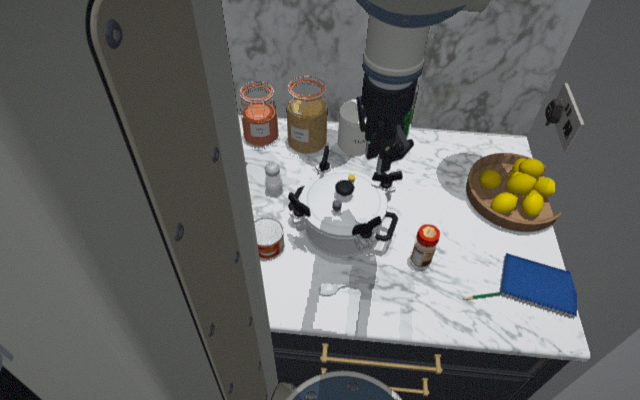

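The final side view shows the lid seated, with the tin (267,238), shaker (272,178), jar (426,245) and spoon (330,289) where they began. The gripper is clear of everything.

```bash
python3 -c "
from rig import r
print(r.sign_off())"
```

```text
the job is handed in; nothing more can be done
None
```

I tightened all four wing nuts crosswise in stages until each was firm on its stop (last readings about 0.47 to 0.54 N m), rechecked the first pair, and handed the job in at about 54 s with the bystanders where they started.

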